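Make up two wine gift sets

ROBOT

A 7-joint arm with a two-finger parallel gripper is mounted at the origin on the work surface; the furniture and walls round the work are solid. World frame = base frame: x ahead of the robot, y to its left, z up, the work surface at z = 0. Lengths are in m, angles in rad, forces in N, time in s.
With the tool pointing down it reaches from about 0.425 to 0.925 m from the base axis. Payload 6.8 kg.
Tool frame: the origin (TCP) lies at the very end of the fingers, on their centre line; the grasp point (between the pads) lies 19 mm behind it; x points along the fingers, z is the direction in which the jaws open and shut, and the axes are right-handed (so a half turn about x gives the same grasp; the last joint's range is limited). The gripper opens to 85 mm and grips with 20 to 120 N. Pads are 22 mm wide; open, the fingers measure 114 mm over their backs; the gripper's body (76 mm by 85 mm) begins 54 mm behind the grasp point. The pads swing forward as they close: fully open they stand 13 mm farther back than shut.
Start: joints at [-1.413, 0.477, 0.022, 1.555, -0.011, 1.109, -0.083], TCP at [0.177, 0.651, 0.231] pointing down, gripper open.
Joint ranges: [-2.96, 2.96], [-0.34, 2.1], [-1.41, 1.46], [0.24, 2.44], [-1.37, 4.51], [0.17, 1.92], [-2.96, 2.96]. Speed limits (rad/s): [2.39, 2.39, 3.14, 3.14, 3.14, 3.14, 3.14].

INTERFACE

Orientations are given as a unit quaternion [w, x, y, z].
In Python, from bench import r, cams gives the robot as it stands.
- The arm moves only by the shell command python3 -m crank 'ROWS' [OPENING] [FORCE]. ROWS is JSON, a list of rows, each an object of numbers: "dx", "dy", "dz": the shift along the tool's x, y, z in mm; "rx", "ry", "rz": the turn, a rotation vector about the tool's x, y, z in rad. In form: [{"dx": .., "dy": .., "dz": .., "rx": .., "ry": .., "rz": ..}, ...]. A call has 1 to 12 rows; each row shifts and turns the pose as measured when the row begins, along the tool's axes as they then stand; what a row does not reach is not made up. A row lasts 1/12 s, in which the tool goes at most 41.7 mm and 7.16 degrees, less where a joint would pass 70% of its speed; a pose out of reach is approached as far as the arm can. A call with a gripper value outside its range is refused whole. OPENING is the closure in counts, from 0 (fully open) to 255 (shut), set as the call begins (- or left out, the last holds). The fingers move at their own pace and stop on an object; FORCE is the grip in N (left out, the last holds). Time passes only in rows, so rows that do not move let the fingers close. It gives the time, the measured TCP pose, the force and the opening at its end, in the units of the state.
- r.read_state(): the state, without advancing time (a new reading comes with each control period).
- cams.snapshot(name): name is "side" or "top" or "wrist"; returns a dict with "img" (420x560x3 uint8, blue, green, red), "fx", "fy", "cx", "cy" (pixels), "eye" and "attitude" of the camera in the world; the wrist camera has in their place "hand_eye" (4x4, takes a point from camera to tool coordinates, whose origin is the TCP and whose axes are the tool frame's). Camera axes: x right, y up, looking along -z (the intrinsics and any distortion apply to the point x, -y, -z); pixel columns grow to the right and rows downward; lengths in m; the calibration is good to about 2 mm. A picture is of the moment at which its call begins: read the wrist's pose just before it. There is no depth.
- r.job_done(): hands the job in, once; it reports no verdict.
The state is a dict: "time": time; "joint_pos": joint angles; "joint_velocities": joint speeds; "joint_torque": joint torques, N m; "eef_pos": TCP position; "eef_rot": TCP orientation; "contact_force": force on the tool from outside, world axes, zero at the start; "ft_torque": the same for the moment, N m; "grip_width": opening from 0.0 (shut) to 1.0 (fully open).
Only numpy, scipy, OpenCV 4.12 (cv2) and the standard library are available. Lean on these libraries where they do the work, as an engineer would, in place of code of your own. Each camera call takes 0.05 s, during which the arm holds its last target.

TASK

Make up the two gift sets from the loose stock. Keep-fresh set, in the short tray: stand the vacuum pump in the wide well and the bottle stopper, still knob down, in the narrow one. Serving set, in the long tray: stand the pourer in the round well, lay the drip ring flat in the round nest with the finger channel and the foil cutter flat in the square nest with the wooden tongue between its arms; do not move or upset the label roll or the champagne cork.

Things in the scene. Friction and masses are not known exactly. Their poses are not given: they have to be found in the camera images.
- keeping_tray: Short tray of pale wood, fixed, 100 (x) by 172 (y) by 18 mm high, at one side of the stock (either side). Origin: underside centre, z up. Two round wells on its y axis (x = 0), 12 mm deep: felt floor at z = 6 mm. Wide well for the pump: diameter 66 mm, centre y = +38 mm. Narrow well for the stopper: diameter 52 mm, centre y = -43 mm.
- serving_tray: Long tray alike, 100x218x18 mm; origin, depth, floor as the other's. At x=0: round well, dia 52, y=-70 (pourer); round nest, dia 61, y=-5 (ring); square nest, 64 (x) by 59 (y), y=+64 (cutter), where a tongue 10 wide, as high as the tray, reaches from the +y end in to y=60, so the cutter's open end must face +y. Finger channels 36 wide, at floor level, cross the tray along x through both nests.
- vacuum_pump: White vacuum pump for opened bottles, standing upright: body 48 mm diameter up to z = 78 mm, shoulder and thin neck, then a black mushroom knob 52 mm diameter from z = 99 to 120 mm. 0.11 kg. Origin: centre of its underside, z up.
- bottle_stopper: Bottle stopper standing upside down on its round steel knob: knob 35 mm diameter up to z = 30 mm, then a straight black rubber stem 20 mm diameter from z = 30 to 58 mm, pointing up. 60 g. Origin: centre of its underside, z up.
- pourer: Black and steel free-flow pourer standing on its black cork: cork about 24 mm diameter up to z = 33 mm (it reaches from y = -10 to +15 mm about the origin, x = -12 to +12 mm), then a thin curved steel spout about 8 mm thick (x) up to z = 81 mm, within y = -14 to +7 mm. 30 g. Origin: underside, z up.
- drip_ring: White drip-stop ring lined with dark felt, lying flat: 45 mm outside diameter, 13 mm high; it can be gripped only from outside. 25 g. Origin: centre of its underside, z up.
- foil_cutter: Black U-shaped foil cutter lying flat, 43 mm long (x), 48 mm wide (y), 16 mm high: two straight arms (outer faces at y = +24 and -24 mm, 9 mm thick) joined by a cross bar at its +x end (x = 12 to 22 mm); the open end of the U is at its -x end. Grip across the arms (along y). 30 g. Origin: underside centre, z up.
- label_roll: Bystander: loose white roll of labels standing on its flat side among the stock, 61 mm diameter, 42 mm high, with a hole in the middle. Origin: centre of its underside. Not to be moved.
- champagne_cork: Bystander: loose mushroom-shaped champagne cork standing near the stock, head up, 34 mm diameter, 47 mm high. Origin: centre of its underside. Not to be moved.

How it is judged:
At the end, for the whole second after the job is handed in: Pump and stopper in their wells of the short tray, pourer, ring and cutter in their nests of the long tray: each on the nest floor (within 4 mm), within 13 to 18 mm of the nest's centre along each tray axis, level or upright within 0.12 rad and at rest, the cutter astride the tongue (x of vacuum_pump in the frame of keeping_tray between -0.013 and 0.013 m and y of vacuum_pump in the frame of keeping_tray between 0.025 and 0.051 m and z of vacuum_pump in the frame of keeping_tray between 0.002 and 0.01 m and angle between each of vacuum_pump, bottle_stopper, pourer, drip_ring, foil_cutter's own z axis and vertical below 0.12 rad and linear speed of each of vacuum_pump, bottle_stopper, pourer, drip_ring, foil_cutter below 0.02 m/s and x of bottle_stopper in the frame of keeping_tray between -0.015 and 0.015 m and y of bottle_stopper in the frame of keeping_tray between -0.058 and -0.028 m and z of bottle_stopper in the frame of keeping_tray between 0.002 and 0.01 m and x of pourer in the frame of serving_tray between -0.018 and 0.018 m and y of pourer in the frame of serving_tray between -0.088 and -0.052 m and z of pourer in the frame of serving_tray between 0.002 and 0.01 m and x of drip_ring in the frame of serving_tray between -0.015 and 0.015 m and y of drip_ring in the frame of serving_tray between -0.02 and 0.01 m and z of drip_ring in the frame of serving_tray between 0.002 and 0.01 m and x of foil_cutter in the frame of serving_tray between -0.015 and 0.015 m and y of foil_cutter in the frame of serving_tray between 0.049 and 0.079 m and z of foil_cutter in the frame of serving_tray between 0.002 and 0.01 m and angle between the x axis of foil_cutter and the y axis of serving_tray, either way round below 0.35 rad); the robot touches nothing.
It fails at once if the label roll is moved more than 20 mm or upset (distance of label_roll from where it was at the start of the episode above 0.02 m or angle between label_roll's own z axis and vertical above 0.3 rad).
It fails at once if the champagne cork is moved more than 20 mm or upset (distance of champagne_cork from where it was at the start of the episode above 0.02 m or angle between champagne_cork's own z axis and vertical above 0.3 rad).
It also fails if it takes over 122 s, if anything falls off the work surface, if the arm or the gripper's body presses on something with over 40 N, if the wrist force passes 120 N, or if a joint passes its speed limit or range.

## Working session

There is one attempt and no reset: what is moved stays moved. The work goes in short steps, Python scripts to look and compute and a shell command to move; the robot and the scene stay as the last step left them, time stands still between calls to the robot, and variables do not carry over. Pictures are saved under pics/ and viewed, and the job is handed in when it is done.

```bash
ls; mkdir -p pics; python3 - <<'E'
from bench import r,cams
import cv2
s=r.read_state();print(s)
for n in ("top","side","wrist"):
    d=cams.snapshot(n);cv2.imwrite(f"pics/{n}0.png",d["img"]);print({k:v for k,v in d.items() if k!="img"})
E
```

```text
pics
{'time': 0.0, 'joint_pos': array([-1.41309862,  0.47782894,  0.02229885,  1.55646225, -0.01150961,
        1.10929281, -0.08309984]), 'joint_velocities': array([ 4.86099157e-04,  5.84059940e-04,  5.81865442e-04, -4.38253627e-06,
       -8.41580697e-04, -2.22823544e-04, -5.43324681e-04]), 'joint_torque': array([ 3.79850690e-04, -5.96452904e+01,  1.60761449e+00, -2.81203204e+01,
        1.23296547e-02,  9.27670626e-03, -1.42971876e-05]), 'eef_pos': array([0.17713866, 0.65072112, 0.23030102]), 'eef_rot': array([ 0.56133464, -0.42978289,  0.56233174,  0.42892085]), 'contact_force': array([-0.46885145, -0.30969917,  0.45577257]), 'ft_torque': array([-0.05834425,  0.0105418 , -0.06002775]), 'grip_width': 1.0024216573865887}
{'fx': 515.7002215549854, 'fy': 515.7002215549854, 'cx': 279.21765862973183, 'cy': 201.6249087980676, 'eye': array([ 0.20554607, -0.04530619,  1.22015819]), 'attitude': array([ 0.73179367,  0.08486777, -0.07867304, -0.67162939])}
{'fx': 410.06695174079834, 'fy': 410.06695174079834, 'cx': 277.59944400887696, 'cy': 209.90753008589684, 'eye': array([ 0.40174976, -0.75189551,  0.53137663]), 'attitude': array([ 0.87892318,  0.47207849, -0.02061408, -0.0648922 ])}
{'fx': 304.23950464866857, 'fy': 304.23950464866857, 'cx': 280.3595710337399, 'cy': 206.8297425184413, 'hand_eye': array([[ 6.49136077e-04,  3.02305854e-01, -9.53210758e-01,
        -1.42570468e-01],
       [-1.60111607e-04,  9.53210978e-01,  3.02305815e-01,
         7.75858524e-02],
       [ 9.99999776e-01, -4.36175049e-05,  6.67166311e-04,
        -7.73318970e-05],
       [ 0.00000000e+00,  0.00000000e+00,  0.00000000e+00,
         1.00000000e+00]])}
```

View pics/top0.png

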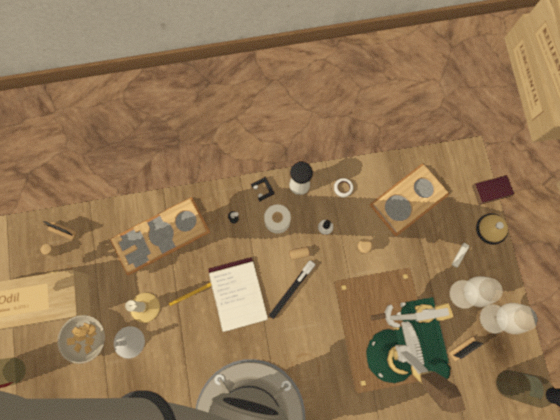

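View pics/side0.png

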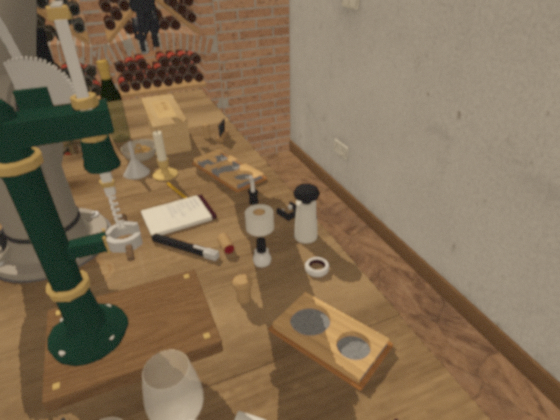

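View pics/wrist0.png

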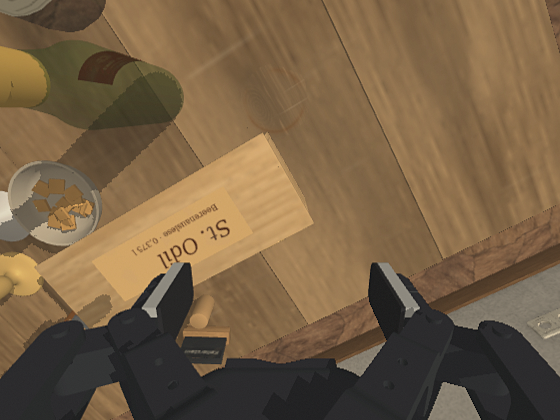

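```bash
python3 - <<'E'
import cv2
a=cv2.imread("pics/top0.png")
def crop(a,x0,y0,x1,y1,f,n):
    c=cv2.resize(a[y0:y1,x0:x1],None,fx=f,fy=f,interpolation=cv2.INTER_CUBIC)
    for i in range(x0,x1,10):
        if i%20==0: cv2.putText(c,str(i),(int((i-x0+.5)*f),8),0,.3,(255,255,255),1); c[:12:,int((i-x0+.5)*f)]=255
    for i in range(y0,y1):
        if i%20==0: cv2.putText(c,str(i),(0,int((i-y0+.5)*f)),0,.3,(255,255,255),1)
    cv2.imwrite(n,c)
crop(a,100,150,230,280,4.5,"pics/t1.png")
crop(a,220,150,380,265,5,"pics/t2.png")
crop(a,355,150,465,245,6,"pics/t3.png")
E
```

```text
(no output)
```

View pics/t1.png

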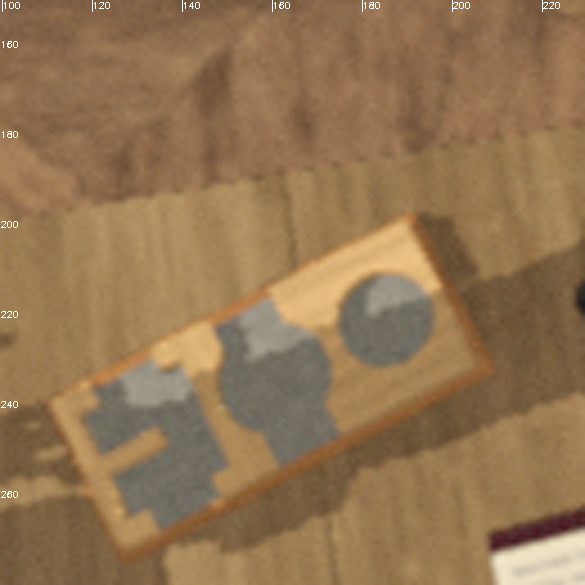

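View pics/t2.png

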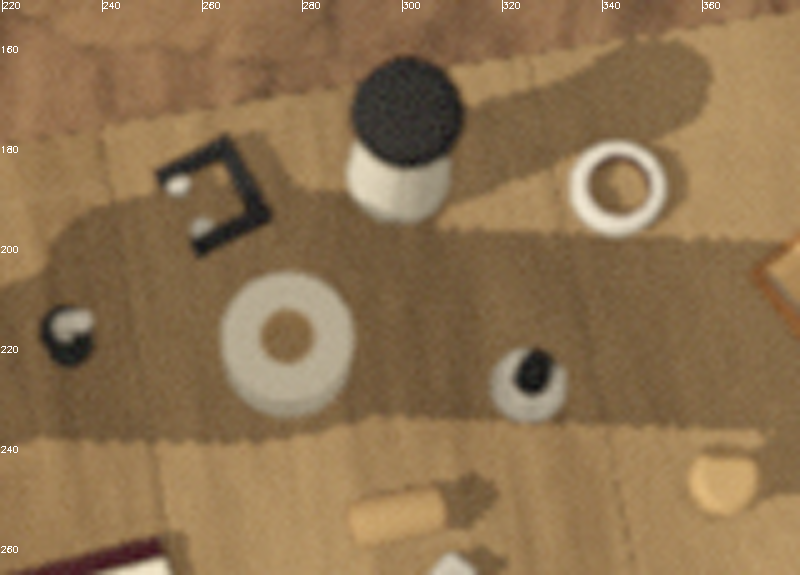

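View pics/t3.png

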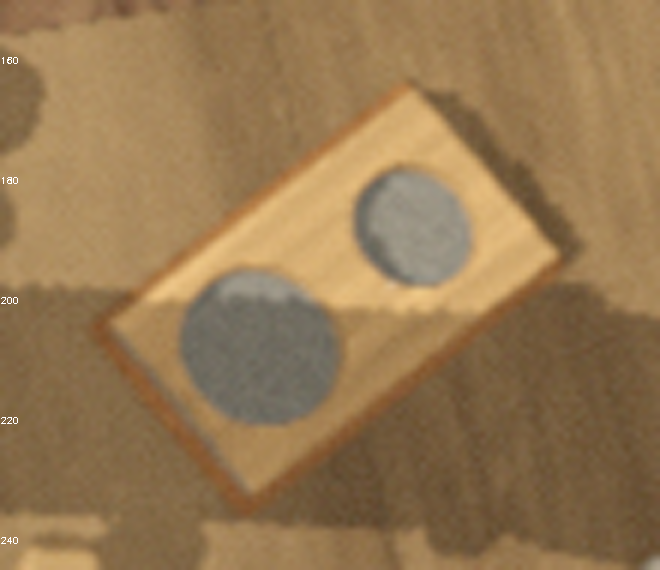

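```bash
cat > h.py <<'E'
import numpy as np, cv2
from scipy.spatial.transform import Rotation as R
from bench import r,cams
Q=lambda q:R.from_quat(np.r_[q[1:],q[0]])
def w(d,u,v,z,st=None):
    "pixel -> world on plane z"
    if "eye" in d: A=Q(d["attitude"]).as_matrix();e=np.array(d["eye"])
    else:
        T=np.eye(4);T[:3,:3]=Q(st["eef_rot"]).as_matrix();T[:3,3]=st["eef_pos"]
        M=T@d["hand_eye"];A=M[:3,:3];e=M[:3,3]
    k=A@np.array([(u-d["cx"])/d["fx"],-(v-d["cy"])/d["fy"],-1]);return e+k*(z-e[2])/k[2]
def px(d,p,st=None):
    "world->pixel"
    if "eye" in d: A=Q(d["attitude"]).as_matrix();e=np.array(d["eye"])
    else:
        T=np.eye(4);T[:3,:3]=Q(st["eef_rot"]).as_matrix();T[:3,3]=st["eef_pos"]
        M=T@d["hand_eye"];A=M[:3,:3];e=M[:3,3]
    k=A.T@(np.asarray(p)-e);return np.array([d["cx"]-d["fx"]*k[0]/k[2], d["cy"]+d["fy"]*k[1]/k[2]])
def tcp(s=None):
    s=s or r.read_state()
    m=Q(s["eef_rot"]).as_matrix()
    return s["eef_pos"],m
E
python3 - <<'E'
from h import *
d=cams.snapshot("top")
c=lambda x0,y0,f,cx,cy:(x0+cx/f-.5,y0+cy/f-.5)
t1=lambda x,y,z:w(d,*c(100,150,4.5,x,y),z)
t2=lambda x,y,z:w(d,*c(220,150,5,x,y),z)
t3=lambda x,y,z:w(d,*c(355,150,6,x,y),z)
P=lambda n,p:print(n,np.round(p*1e3,1))
S=[t1(x,y,.018) for x,y in((410,214),(492,370),(128,558),(50,403))]
print("serv");[P("",q) for q in S];P("c",sum(S)/4);
print([np.linalg.norm(S[i]-S[(i+1)%4]) for i in range(4)]); e=S[0]-S[3]+S[1]-S[2];print("ang of -y axis",np.arctan2(e[1],e[0]))
P("rw",t1(387,320,.018));P("tongue tip",(t1(160,430,.018)+t1(168,446,.018))/2)
K=[t3(x,y,.018) for x,y in((408,88),(562,258),(250,497),(112,325))]
print("keep");[P("",q) for q in K];P("c",sum(K)/4)
print([np.linalg.norm(K[i]-K[(i+1)%4]) for i in range(4)]); e=K[3]-K[0]+K[2]-K[1];print("ang of +y axis",np.arctan2(e[1],e[0]))
P("wide",t3(259,346,.018));P("narrow",t3(413,225,.018))
P("pump top",t2(408,112,.12));P("pump base",t2(399,186,.02))
P("stopper knob",t2(529,386,.017));P("stem",t2(536,368,.058))
P("ring",t2(618,188,.011));P("label",t2(287,340,.042));P("cork",t2(724,480,.04))
P("pourer cork",t2(70,335,.03))
C=[t2(x,y,.016) for x,y in((157,178),(225,137),(271,215),(197,256))]
P("cut",sum(C)/4);print([np.linalg.norm(C[i]-C[(i+1)%4]) for i in range(4)]);e=C[1]-C[0]+C[2]-C[3];print("ang +x",np.arctan2(e[1],e[0]))
s=r.read_state();print(s["time"]);print(np.round(tcp(s)[1],3))
E
```

```text
serv
 [481.6 190.4  18. ]
 [401.6 137.   18. ]
 [288.  312.3  18. ]
 [364.4 365.3  18. ]
c [383.9 251.3  18. ]
[np.float64(0.0962205135553135), np.float64(0.2089194625148856), np.float64(0.09296170497574445), np.float64(0.21053942607155943)]
ang of -y axis -0.9880731303181205
rw [423.4 195.3  18. ]
tongue tip [351.2 303.1  18. ]
keep
 [ 612.  -362.4   18. ]
 [ 545.9 -425.5   18. ]
 [ 438.  -304.1   18. ]
 [ 502.9 -246.9   18. ]
c [ 524.7 -334.7   18. ]
[np.float64(0.09139118025311983), np.float64(0.1624671911274951), np.float64(0.08647824066008282), np.float64(0.15894416381103196)]
ang of +y axis 2.3123974506525524
wide [ 499.3 -305.6   18. ]
narrow [ 554.5 -365.7   18. ]
pump top [536.4 -67.  120. ]
pump base [529.1 -67.5  20. ]
stopper knob [ 437.3 -136.4   17. ]
stem [ 438.1 -136.    58. ]
ring [ 539.6 -173.6   11. ]
label [444.6 -20.7  42. ]
cork [ 396.7 -227.2   40. ]
pourer cork [440.7  81.6  30. ]
cut [517.3  21.8  16. ]
[np.float64(0.03868849488133942), np.float64(0.04503277744913187), np.float64(0.04087904333775011), np.float64(0.04347453822200841)]
ang +x -0.9447903356447526
0.2
[[-0.    -0.965  0.263]
 [-0.001  0.263  0.965]
 [-1.    -0.    -0.001]]
```

```bash
python3 - <<'E'
from h import *
d=cams.snapshot("top");e=cams.snapshot("side")
P=lambda n,p:print(n,np.round(p*1e3,1))
b=w(d,145,309,0.0);P("candle base",b)
for z in np.arange(.0,.4,.05): P(z,np.r_[px(d,np.r_[b[:2],z]),px(e,np.r_[b[:2],z])]/1e3)
P("corkscrew",w(d,310,268,.02));P("winglass",w(d,128,342,.1))
P("stand corner",w(d,404,268,.03));P("goblet",w(d,460,255,.0))
print(r.read_state()["time"])
E
```

```text
candle base [211.5 265.9   0. ]
0.0 [145.  309.  163.4 175. ]
0.05 [139.3 308.4 160.1 158.4]
0.1 [133.1 307.7 156.5 141. ]
0.15000000000000002 [126.4 307.  152.8 122.7]
0.2 [119.  306.2 148.9 103.3]
0.25 [110.8 305.3 144.7  82.9]
0.30000000000000004 [101.8 304.3 140.3  61.2]
0.35000000000000003 [ 91.7 303.2 135.6  38.3]
corkscrew [ 336.5 -107.2   20. ]
winglass [140.8 266.  100. ]
stand corner [ 354.  -322.3   30. ]
goblet [ 399.9 -460.8    0. ]
0.3
```

```bash
python3 -m crank '[{"dy":-41,"dx":-10},{"dy":-41,"dx":-10}]' 60 40
```

```text
schema error: expected keys dx, dy, dz, rx, ry, rz
```

```bash
python3 -m crank '[{"dx":0,"dy":-28,"dz":-28,"rx":0,"ry":0,"rz":0},{"dx":0,"dy":-28,"dz":-28,"rx":0,"ry":0,"rz":0},{"dx":0,"dy":-28,"dz":-28,"rx":0,"ry":0,"rz":0},{"dx":0,"dy":-28,"dz":-28,"rx":0,"ry":0,"rz":0},{"dx":0,"dy":-28,"dz":-28,"rx":0,"ry":0,"rz":0},{"dx":0,"dy":-28,"dz":-28,"rx":0,"ry":0,"rz":0},{"dx":0,"dy":-28,"dz":-28,"rx":0,"ry":0,"rz":0},{"dx":0,"dy":-28,"dz":-28,"rx":0,"ry":0,"rz":0},{"dx":0,"dy":-28,"dz":-28,"rx":0,"ry":0,"rz":0},{"dx":0,"dy":-28,"dz":-28,"rx":0,"ry":0,"rz":0},{"dx":0,"dy":-28,"dz":-28,"rx":0,"ry":0,"rz":0},{"dx":0,"dy":-28,"dz":-28,"rx":0,"ry":0,"rz":0}]' 60 40
```

```text
time: 1.3
eef_pos: [0.4165, 0.2311, 0.2281]
eef_rot: [0.559, -0.432, 0.557, 0.437]
contact_force: [1.8, 0.1, -0.7]
grip_width: 0.765
```

```bash
cat >> h.py <<'E'
def go(x,y,z,jaw=None):
    "delta in tool axes, mm; tilt correction rotvec to be jaw=angle pointing down"
    s=r.read_state();p,m=tcp(s)
    a=np.arctan2(m[1,2],m[0,2])
    if jaw is None: jaw=a
    Z=np.array([np.cos(jaw),np.sin(jaw),0]);X=np.array([0,0,-1.]);T=np.c_[X,np.cross(Z,X),Z]
    rv=R.from_matrix(m.T@T).as_rotvec()
    d=m.T@(np.array([x,y,z])/1e3-p)*1e3; d2=T.T@(np.array([x,y,z])/1e3-p)*1e3
    print(f"t={s['time']:.2f} pos",np.round(p*1e3,1),"jaw %.3f"%a,"grip %.3f"%s['grip_width'],"F",np.round(s['contact_force'],1))
    print(" delta now",np.round(d,1),"after turn",np.round(d2,1),"rot",np.round(rv,3),"rows>=%.1f"%max(np.linalg.norm(d)/41.7,np.linalg.norm(rv)/.125))
E
python3 -m crank '[{"dx":0,"dy":0,"dz":0,"rx":0.12,"ry":0,"rz":0},{"dx":0,"dy":0,"dz":0,"rx":0.12,"ry":0,"rz":0},{"dx":0,"dy":0,"dz":0,"rx":0.12,"ry":0,"rz":0},{"dx":0,"dy":0,"dz":0,"rx":0.12,"ry":0,"rz":0},{"dx":0,"dy":0,"dz":0,"rx":0.12,"ry":0,"rz":0},{"dx":0,"dy":0,"dz":0,"rx":0.12,"ry":0,"rz":0}]' 60 40
python3 - <<'E'
from h import *
go(437.5,-136,150,.6)
s=r.read_state();d=cams.snapshot("wrist");cv2.imwrite("pics/w1.png",d["img"])
print([px(d,p,s) for p in ((.441,.082,.03),(.349,.306,.01),(.4446,-.0207,.042))])
E
```

```text
time: 1.8
eef_pos: [0.4228, 0.2177, 0.2294]
eef_rot: [0.679, -0.197, 0.677, 0.202]
contact_force: [-0.9, 0.1, -0.4]
grip_width: 0.762
t=1.80 pos [422.8 217.7 229.4] jaw 0.572 grip 0.762 F [-0.9  0.1 -0.4]
 delta now [  77.2 -305.7 -179.5] after turn [  79.4 -300.2 -187.6] rot [-0.028  0.004 -0.005] rows>=8.7
[array([234.27429031, 277.30208293]), array([266.95424313,  76.09553005]), array([196.14853885, 341.37215   ])]
```

View pics/w1.png

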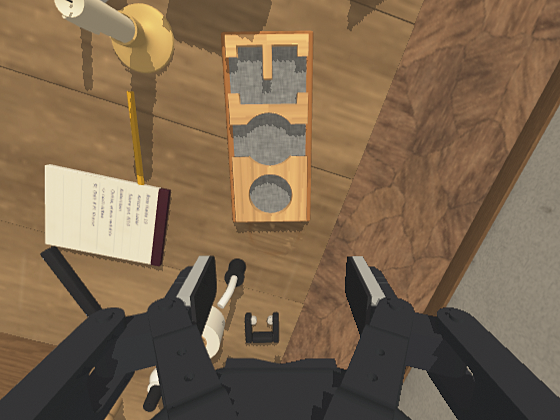

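```bash
python3 - <<'E'
from h import *
s=r.read_state();d=cams.snapshot("wrist")
for n,u,v,z in(("well",270,194,.018),("tongue tip",268,78,.018),("c1",225,35,.018),("c2",312,33,.018),("c3",309,221,.018),("c4",233,221,.018),("pour",237,266,.02)): print(n,np.round(w(d,u,v,z,s)*1e3,1))
i=d["img"];c=cv2.resize(i[230:420,140:330],None,fx=3.1,fy=3.1,interpolation=cv2.INTER_CUBIC);cv2.imwrite("pics/w1c.png",c)
E
python3 -m crank '[{"dx":4,"dy":-30,"dz":-18,"rx":0,"ry":0,"rz":0},{"dx":4,"dy":-30,"dz":-18,"rx":0,"ry":0,"rz":0},{"dx":4,"dy":-30,"dz":-18,"rx":0,"ry":0,"rz":0},{"dx":4,"dy":-30,"dz":-18,"rx":0,"ry":0,"rz":0},{"dx":4,"dy":-30,"dz":-18,"rx":0,"ry":0,"rz":0},{"dx":4,"dy":-30,"dz":-18,"rx":0,"ry":0,"rz":0},{"dx":4,"dy":-30,"dz":-18,"rx":0,"ry":0,"rz":0},{"dx":4,"dy":-30,"dz":-18,"rx":0,"ry":0,"rz":0},{"dx":4,"dy":-30,"dz":-18,"rx":0,"ry":0,"rz":0},{"dx":4,"dy":-30,"dz":-18,"rx":0,"ry":0,"rz":0}]' 90 40
python3 - <<'E'
from h import *
s=r.read_state();d=cams.snapshot("wrist");cv2.imwrite("pics/w2.png",d["img"])
go(437.5,-136,100,.6)
E
```

```text
well [422.2 196.3  18. ]
tongue tip [352.3 305.   18. ]
c1 [293.  316.3  18. ]
c2 [368.2 366.1  18. ]
c3 [481.2 192.7  18. ]
c4 [401.6 142.4  18. ]
pour [436.5  92.2  20. ]
time: 2.73
eef_pos: [0.4482, -0.134, 0.1872]
eef_rot: [0.675, -0.221, 0.665, 0.228]
contact_force: [-0.2, 1.1, -0.6]
grip_width: 0.649
t=2.78 pos [ 447.9 -141.5  187.2] jaw 0.639 grip 0.645 F [ 0.9 -5.5  0.8]
 delta now [87.2 10.6 -6.3] after turn [87.2 10.5 -5.5] rot [ 0.039  0.015 -0.001] rows>=2.1
```

View pics/w1c.png

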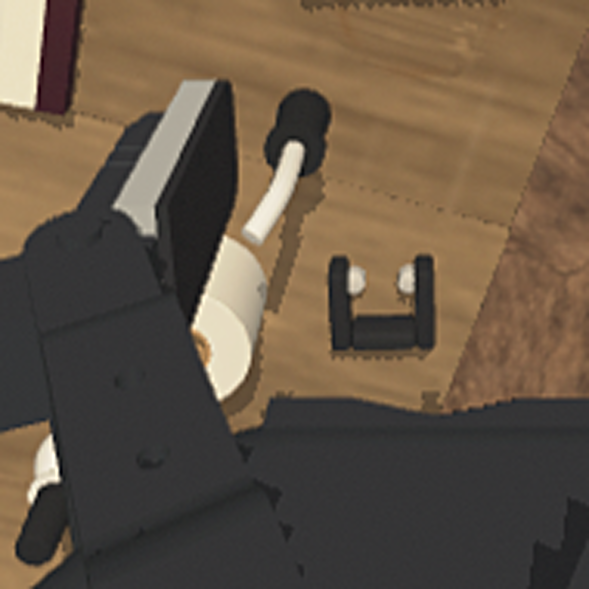

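View pics/w2.png

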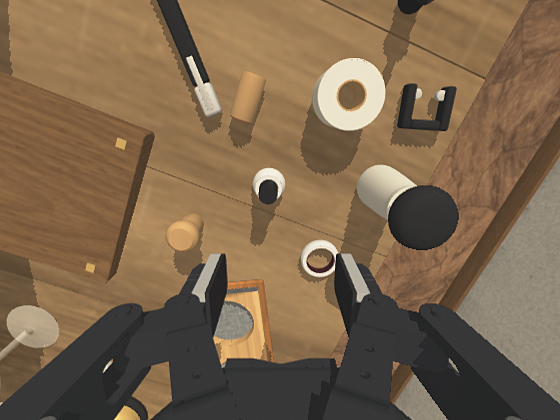

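```bash
python3 - <<'E'
from h import *
s=r.read_state();d=cams.snapshot("wrist");i=d["img"];cv2.imwrite("pics/w3.png",cv2.resize(i[40:290,150:470],None,fx=2.5,fy=2.5,interpolation=cv2.INTER_CUBIC))
print(s["eef_pos"])
for n,p in dict(stem=(.4375,-.136,.058),knob=(.4375,-.136,.02),ring=(.5396,-.1736,.011),cork=(.3967,-.2272,.04),pumptop=(.5364,-.067,.12),label=(.4446,-.0207,.042),cut=(.5173,.0218,.016)).items():
    q=px(d,p,s);print(n,q,"in crop",(q-[150,40]+.5)*2.5)
E
```

```text
[ 0.44793142 -0.14152902  0.18723235]
stem [273.16203857 186.66363325] in crop [309.15509641 367.90908312]
knob [273.49450742 177.89363129] in crop [309.98626855 345.98407822]
ring [325.498954   253.32156964] in crop [439.99738499 534.55392411]
cork [188.13687048 229.37576105] in crop [ 96.5921762  474.68940262]
pumptop [437.0687446  211.18913732] in crop [718.92186149 429.22284329]
label [356.94014248  84.75883516] in crop [518.60035619 113.14708789]
cut [434.82625001  97.1467053 ] in crop [713.31562504 144.11676324]
```

View pics/w3.png

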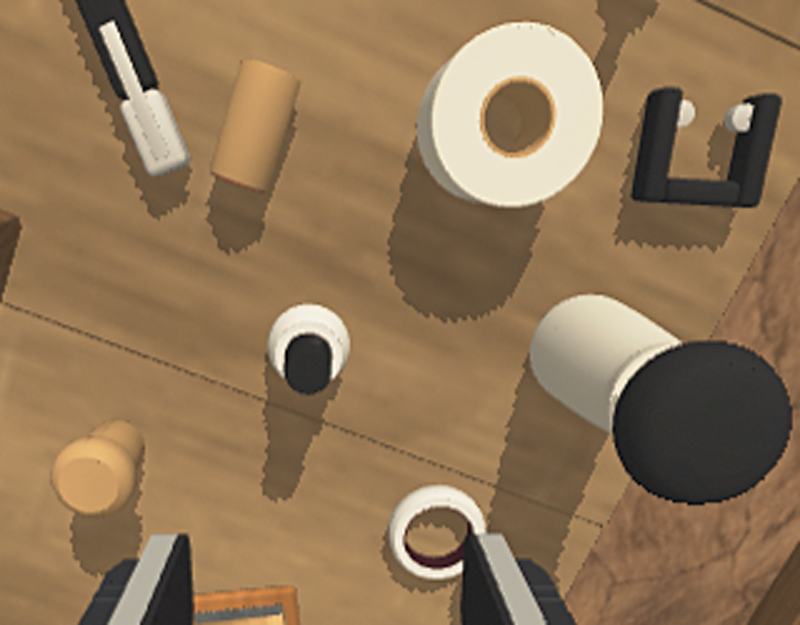

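```bash
python3 -m crank '[{"dx":29,"dy":3.5,"dz":-1.9,"rx":0.013,"ry":0.005,"rz":0},{"dx":29,"dy":3.5,"dz":-1.9,"rx":0.013,"ry":0.005,"rz":0},{"dx":29,"dy":3.5,"dz":-1.9,"rx":0.013,"ry":0.005,"rz":0},{"dx":0,"dy":0,"dz":0,"rx":0,"ry":0,"rz":0}]' 90 40
python3 -c "
from h import *
go(437.5,-136,36,.6)"
```

```text
time: 3.17
eef_pos: [0.4404, -0.1337, 0.0995]
eef_rot: [0.676, -0.212, 0.673, 0.212]
contact_force: [-1.0, 1.1, 0.7]
grip_width: 0.646
t=3.17 pos [ 440.4 -133.7   99.5] jaw 0.608 grip 0.646 F [-1.   1.1  0.7]
 delta now [63.5 -0.1 -4. ] after turn [63.5 -0.2 -3.7] rot [0.008 0.005 0.002] rows>=1.5
```

```bash
python3 -m crank '[{"dx":21,"dy":0,"dz":-1.3,"rx":0.004,"ry":0.005,"rz":0},{"dx":21,"dy":0,"dz":-1.3,"rx":0.004,"ry":0,"rz":0},{"dx":20,"dy":0,"dz":-1.3,"rx":0,"ry":0,"rz":0},{"dx":0,"dy":0,"dz":0,"rx":0,"ry":0,"rz":0}]' 90 40
python3 - <<'E'
from h import *
go(437.5,-136,36,.6)
s=r.read_state();d=cams.snapshot("wrist");cv2.imwrite("pics/w4.png",d["img"])
E
```

```text
time: 3.5
eef_pos: [0.4407, -0.1336, 0.0387]
eef_rot: [0.675, -0.215, 0.673, 0.214]
contact_force: [-0.6, 0.4, -0.6]
grip_width: 0.646
t=3.50 pos [ 440.7 -133.6   38.7] jaw 0.616 grip 0.646 F [-0.6  0.4 -0.6]
 delta now [ 2.7 -0.1 -4. ] after turn [ 2.7 -0.2 -4. ] rot [0.016 0.003 0.002] rows>=0.1
```

View pics/w4.png

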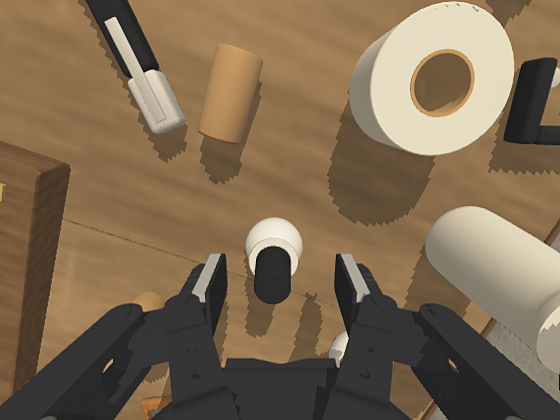

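```bash
python3 -m crank '[{"dx":4,"dy":0,"dz":-7,"rx":0,"ry":0,"rz":0},{"dx":0,"dy":0,"dz":0,"rx":0,"ry":0,"rz":0}]' 90 40
python3 -c "
from h import *
go(437.5,-136,36,.6)"
python3 -m crank '[{"dx":0,"dy":0,"dz":0,"rx":0,"ry":0,"rz":0},{"dx":0,"dy":0,"dz":0,"rx":0,"ry":0,"rz":0},{"dx":0,"dy":0,"dz":0,"rx":0,"ry":0,"rz":0},{"dx":0,"dy":0,"dz":0,"rx":0,"ry":0,"rz":0},{"dx":0,"dy":0,"dz":0,"rx":0,"ry":0,"rz":0},{"dx":0,"dy":0,"dz":0,"rx":0,"ry":0,"rz":0}]' 220 40
python3 -c "
from h import *
go(437.5,-136,36,.6)"
```

```text
time: 3.72
eef_pos: [0.4378, -0.1381, 0.0385]
eef_rot: [0.677, -0.216, 0.67, 0.215]
contact_force: [0.0, 0.9, 0.3]
grip_width: 0.65
t=3.72 pos [ 437.8 -138.1   38.5] jaw 0.619 grip 0.650 F [0.  0.9 0.3]
 delta now [2.5 1.9 0.9] after turn [2.5 1.9 0.9] rot [0.019 0.008 0.005] rows>=0.2
time: 4.22
eef_pos: [0.4408, -0.1383, 0.0429]
eef_rot: [0.679, -0.218, 0.668, 0.214]
contact_force: [-1.6, -1.0, 0.0]
grip_width: 0.212
t=4.22 pos [ 440.8 -138.3   42.9] jaw 0.621 grip 0.212 F [-1.6 -1.   0. ]
 delta now [ 6.8  3.8 -1.4] after turn [ 6.9  3.7 -1.4] rot [0.021 0.014 0.009] rows>=0.2
```

```bash
python3 -m crank '[{"dx":-20,"dy":0,"dz":0,"rx":0,"ry":0,"rz":0},{"dx":-25,"dy":0,"dz":0,"rx":0,"ry":0,"rz":0},{"dx":-25,"dy":0,"dz":0,"rx":0,"ry":0,"rz":0}]' 220 40
python3 - <<'E'
from h import *
go(554.5,-366,110,.6)
s=r.read_state();d=cams.snapshot("wrist");cv2.imwrite("pics/w5.png",d["img"])
E
```

```text
time: 4.47
eef_pos: [0.4358, -0.1376, 0.1107]
eef_rot: [0.675, -0.216, 0.671, 0.216]
contact_force: [1.2, 0.1, -0.9]
grip_width: 0.21
t=4.47 pos [ 435.8 -137.6  110.7] jaw 0.621 grip 0.210 F [ 1.2  0.1 -0.9]
 delta now [   1.2 -254.8  -36.3] after turn [   0.7 -255.6  -31. ] rot [0.021 0.005 0.003] rows>=6.2
```

View pics/w5.png

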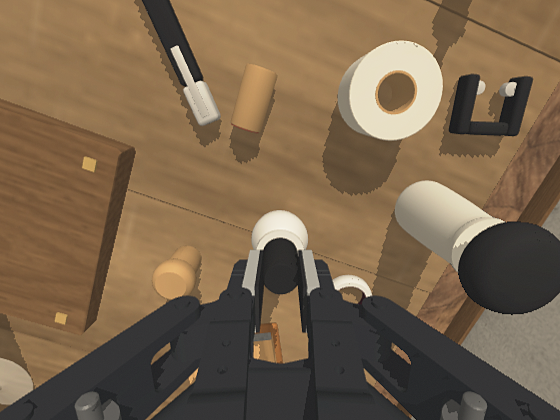

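```bash
python3 -m crank '[{"dx":0,"dy":-35,"dz":-5,"rx":0,"ry":0,"rz":0},{"dx":0,"dy":-35,"dz":-5,"rx":0,"ry":0,"rz":0},{"dx":0,"dy":-35,"dz":-5,"rx":0,"ry":0,"rz":0},{"dx":0,"dy":-35,"dz":-5,"rx":0,"ry":0,"rz":0},{"dx":0,"dy":-35,"dz":-5,"rx":0,"ry":0,"rz":0},{"dx":0,"dy":-35,"dz":-5,"rx":0,"ry":0,"rz":0},{"dx":0,"dy":-35,"dz":-5,"rx":0,"ry":0,"rz":0},{"dx":0,"dy":0,"dz":0,"rx":0,"ry":0,"rz":0}]' 220 40
python3 - <<'E'
from h import *
go(554.5,-366,55,.6)
E
```

```text
time: 5.18
eef_pos: [0.5589, -0.3623, 0.1152]
eef_rot: [0.677, -0.22, 0.666, 0.22]
contact_force: [-0.4, -0.7, -0.1]
grip_width: 0.208
t=5.18 pos [ 558.9 -362.3  115.2] jaw 0.633 grip 0.208 F [-0.4 -0.7 -0.1]
 delta now [60.1 -0.1 -6.7] after turn [60.2 -0.6 -5.8] rot [0.033 0.015 0.005] rows>=1.4
```

```bash
python3 -m crank '[{"dx":22,"dy":0,"dz":-5,"rx":0,"ry":0.015,"rz":0},{"dx":22,"dy":0,"dz":-4,"rx":0,"ry":0,"rz":0},{"dx":14,"dy":0,"dz":-1,"rx":0,"ry":0,"rz":0}]' 220 40
python3 - <<'E'
from h import *
go(554.5,-366,49,.6)
s=r.read_state();d=cams.snapshot("wrist");cv2.imwrite("pics/w6.png",d["img"])
E
```

```text
time: 5.43
eef_pos: [0.554, -0.3738, 0.0575]
eef_rot: [0.674, -0.223, 0.671, 0.215]
contact_force: [-1.2, -0.0, -0.9]
grip_width: 0.207
t=5.43 pos [ 554.  -373.8   57.5] jaw 0.630 grip 0.207 F [-1.2 -0.  -0.9]
 delta now [8.4 6.1 5. ] after turn [8.5 6.2 4.8] rot [0.03  0.001 0.013] rows>=0.3
```

View pics/w6.png

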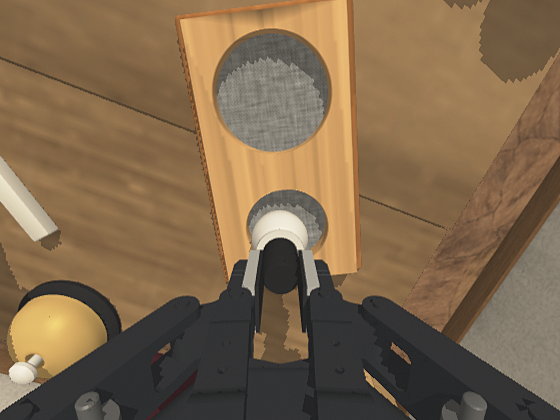

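```bash
python3 -m crank '[{"dx":0,"dy":7,"dz":5,"rx":0,"ry":0,"rz":0.013},{"dx":7,"dy":0,"dz":0,"rx":0,"ry":0,"rz":0}]' 220 40
python3 - <<'E'
from h import *
go(554.5,-366,49,.6)
E
```

```text
time: 5.65
eef_pos: [0.5523, -0.3627, 0.0473]
eef_rot: [0.671, -0.217, 0.673, 0.221]
contact_force: [-6.9, 5.1, 36.8]
grip_width: 0.208
t=5.65 pos [ 552.3 -362.7   47.3] jaw 0.630 grip 0.208 F [-6.9  5.1 36.8]
 delta now [-1.7 -4.  -0.1] after turn [-1.7 -4.   0. ] rot [ 0.03  -0.001 -0.007] rows>=0.2
```

```bash
python3 -m crank '[{"dx":-2,"dy":0,"dz":0,"rx":0,"ry":0,"rz":0}]' 220 40; python3 -m crank '[{"dx":0,"dy":0,"dz":0,"rx":0,"ry":0,"rz":0},{"dx":0,"dy":0,"dz":0,"rx":0,"ry":0,"rz":0},{"dx":0,"dy":0,"dz":0,"rx":0,"ry":0,"rz":0}]' 60 40
python3 - <<'E'
from h import *
go(554.5,-366,140,.6)
s=r.read_state();d=cams.snapshot("wrist");cv2.imwrite("pics/w7.png",d["img"])
E
```

```text
time: 5.73
eef_pos: [0.5521, -0.3625, 0.049]
eef_rot: [0.671, -0.217, 0.673, 0.221]
contact_force: [-0.1, -3.5, -0.8]
grip_width: 0.206
time: 5.98
eef_pos: [0.5543, -0.3614, 0.0513]
eef_rot: [0.672, -0.218, 0.672, 0.222]
contact_force: [0.2, -0.1, -0.7]
grip_width: 0.624
t=5.98 pos [ 554.3 -361.4   51.3] jaw 0.633 grip 0.624 F [ 0.2 -0.1 -0.7]
 delta now [-88.7  -3.4  -2.5] after turn [-88.7  -3.9  -2.4] rot [ 0.033  0.001 -0.004] rows>=2.1
```

View pics/w7.png

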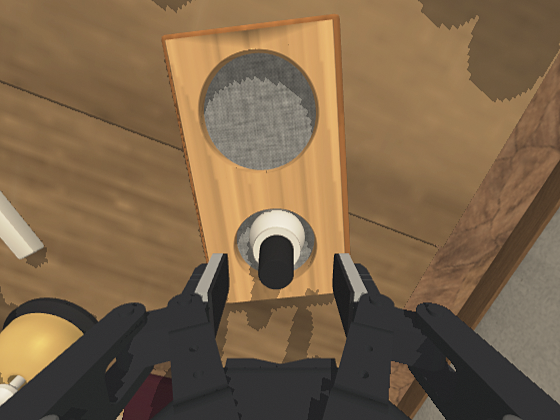

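```bash
python3 -m crank '[{"dx":-30,"dy":0,"dz":0,"rx":0,"ry":0,"rz":0},{"dx":-40,"dy":0,"dz":0,"rx":0,"ry":0,"rz":0},{"dx":-35,"dy":10,"dz":6,"rx":0,"ry":0,"rz":0},{"dx":-15,"dy":31,"dz":19,"rx":0,"ry":0,"rz":0},{"dx":0,"dy":31,"dz":20,"rx":0,"ry":0,"rz":0},{"dx":0,"dy":31,"dz":20,"rx":0,"ry":0,"rz":0},{"dx":0,"dy":31,"dz":20,"rx":0,"ry":0,"rz":0},{"dx":0,"dy":31,"dz":20,"rx":0,"ry":0,"rz":0},{"dx":0,"dy":31,"dz":20,"rx":0,"ry":0,"rz":0},{"dx":0,"dy":31,"dz":19,"rx":0,"ry":0,"rz":0},{"dx":0,"dy":22,"dz":13,"rx":0,"ry":0,"rz":0},{"dx":0,"dy":0,"dz":0,"rx":0,"ry":0,"rz":0}]' 0 60
python3 - <<'E'
from h import *
go(532,-66,150,.6)
s=r.read_state();d=cams.snapshot("wrist");cv2.imwrite("pics/w8.png",d["img"])
print(px(d,(.532,-.066,.118),s),px(d,(.532,-.066,.0),s))
E
```

```text
time: 7.03
eef_pos: [0.5347, -0.057, 0.182]
eef_rot: [0.676, -0.217, 0.669, 0.22]
contact_force: [0.8, 0.3, -0.5]
grip_width: 1.005
t=7.03 pos [534.7 -57.  182. ] jaw 0.628 grip 1.005 F [ 0.8  0.3 -0.5]
 delta now [31.9 -5.7 -7.7] after turn [32.  -5.9 -7.3] rot [ 0.028  0.01  -0.001] rows>=0.8
[269.7236429  229.89192647] [272.39858143 189.68892156]
```

View pics/w8.png

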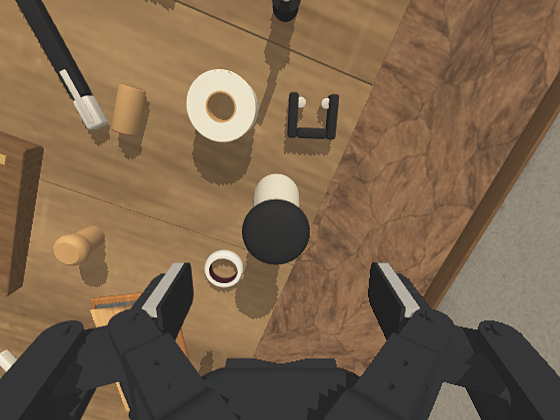

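```bash
python3 -m crank '[{"dx":10,"dy":-6,"dz":-4,"rx":0,"ry":0.01,"rz":0},{"dx":25,"dy":0,"dz":0,"rx":0,"ry":0,"rz":0}]' 0 60
python3 -c "
from h import *
go(535,-63.5,92,.6)"
```

```text
time: 7.25
eef_pos: [0.539, -0.0683, 0.1507]
eef_rot: [0.676, -0.22, 0.67, 0.217]
contact_force: [0.4, 0.1, -0.0]
grip_width: 1.002
t=7.25 pos [539.  -68.3 150.7] jaw 0.627 grip 1.002 F [ 0.4  0.1 -0. ]
 delta now [58.6  6.6 -0.8] after turn [58.7  6.2 -0.5] rot [0.027 0.007 0.006] rows>=1.4
```

```bash
python3 -m crank '[{"dx":10,"dy":7,"dz":0,"rx":0,"ry":0.01,"rz":0},{"dx":23,"dy":0,"dz":0,"rx":0,"ry":0,"rz":0},{"dx":22,"dy":0,"dz":0,"rx":0,"ry":0,"rz":0}]' 0 60
python3 - <<'E'
from h import *
go(535,-63.5,92,.6)
s=r.read_state();d=cams.snapshot("wrist");cv2.imwrite("pics/w9.png",d["img"])
E
```

```text
time: 7.5
eef_pos: [0.5347, -0.0687, 0.093]
eef_rot: [0.673, -0.219, 0.674, 0.212]
contact_force: [0.8, 0.6, -0.0]
grip_width: 0.999
t=7.50 pos [534.7 -68.7  93. ] jaw 0.620 grip 0.999 F [ 0.8  0.6 -0. ]
 delta now [1.  4.1 3.3] after turn [1.  4.1 3.2] rot [ 0.02  -0.005  0.009] rows>=0.2
```

View pics/w9.png

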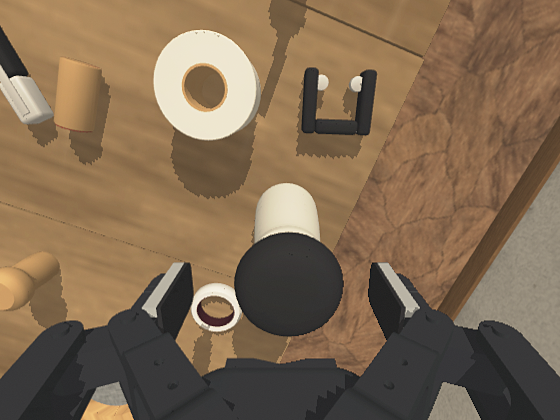

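```bash
python3 -m crank '[{"dx":2,"dy":4,"dz":3.5,"rx":0,"ry":0,"rz":0.005},{"dx":0.7,"dy":0,"dz":0,"rx":0,"ry":0,"rz":0},{"dx":0.7,"dy":0,"dz":0,"rx":0,"ry":0,"rz":0},{"dx":0.7,"dy":0,"dz":0,"rx":0,"ry":0,"rz":0},{"dx":0.7,"dy":0,"dz":0,"rx":0,"ry":0,"rz":0},{"dx":0.7,"dy":0,"dz":0,"rx":0,"ry":0,"rz":0}]' 150 60
python3 -c "
from h import *
go(535,-63.5,92,.6)"
```

```text
time: 8.05
eef_pos: [0.5335, -0.0675, 0.086]
eef_rot: [0.67, -0.216, 0.678, 0.211]
contact_force: [0.2, 1.1, -2.9]
grip_width: 0.561
t=8.05 pos [533.5 -67.5  86. ] jaw 0.613 grip 0.561 F [ 0.2  1.1 -2.9]
 delta now [-6.1  2.4  3.5] after turn [-6.   2.5  3.5] rot [ 0.013 -0.012  0.003] rows>=0.2
```

```bash
python3 -m crank '[{"dx":-20,"dy":0,"dz":0,"rx":0,"ry":0.012,"rz":0},{"dx":-25,"dy":0,"dz":0,"rx":0,"ry":0,"rz":0},{"dx":-25,"dy":0,"dz":0,"rx":0,"ry":0,"rz":0}]' 150 60
python3 - <<'E'
from h import *
go(499.5,-306,152,.6)
s=r.read_state();d=cams.snapshot("wrist");cv2.imwrite("pics/w10.png",d["img"])
d=cams.snapshot("side");cv2.imwrite("pics/s10.png",d["img"])
E
```

```text
time: 8.3
eef_pos: [0.5311, -0.0666, 0.1547]
eef_rot: [0.663, -0.216, 0.685, 0.21]
contact_force: [0.2, 0.1, -0.3]
grip_width: 0.565
t=8.30 pos [531.1 -66.6 154.7] jaw 0.612 grip 0.565 F [ 0.2  0.1 -0.3]
 delta now [   7.7 -177.8 -163.3] after turn [   2.7 -179.8 -161.3] rot [ 0.012 -0.033 -0.001] rows>=5.8
```

View pics/w10.png

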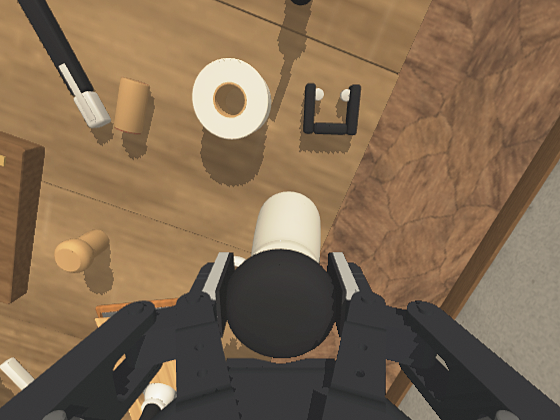

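View pics/s10.png

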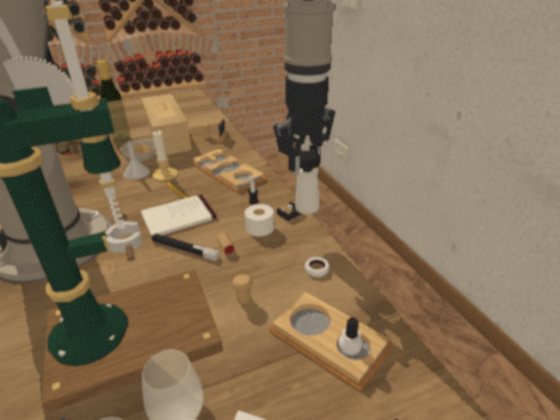

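```bash
python3 -m crank '[{"dx":0,"dy":-26,"dz":-23,"rx":0,"ry":-0.011,"rz":0},{"dx":0,"dy":-26,"dz":-23,"rx":0,"ry":-0.011,"rz":0},{"dx":0,"dy":-26,"dz":-23,"rx":0,"ry":-0.011,"rz":0},{"dx":0,"dy":-26,"dz":-23,"rx":0,"ry":0,"rz":0},{"dx":0,"dy":-26,"dz":-23,"rx":0,"ry":0,"rz":0},{"dx":0,"dy":-24,"dz":-22,"rx":0,"ry":0,"rz":0},{"dx":0,"dy":-16,"dz":-15,"rx":0,"ry":0,"rz":0},{"dx":0,"dy":0,"dz":0,"rx":0,"ry":0,"rz":0}]' 150 60
python3 - <<'E'
from h import *
go(499.5,-306,105,.6)
s=r.read_state();d=cams.snapshot("wrist");cv2.imwrite("pics/w11.png",d["img"])
E
```

```text
time: 9.07
eef_pos: [0.5098, -0.2977, 0.157]
eef_rot: [0.678, -0.217, 0.667, 0.218]
contact_force: [-0.1, 0.2, -1.7]
grip_width: 0.563
t=9.07 pos [ 509.8 -297.7  157. ] jaw 0.625 grip 0.563 F [-0.1  0.2 -1.7]
 delta now [ 51.8  -0.4 -14. ] after turn [ 52.   -1.  -13.2] rot [0.025 0.015 0.004] rows>=1.3
```

View pics/w11.png

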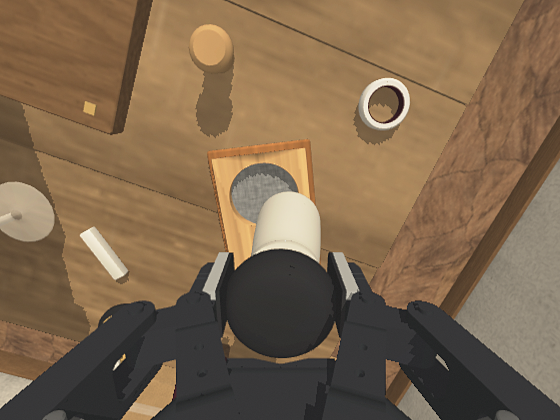

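```bash
python3 -m crank '[{"dx":15,"dy":0,"dz":-8,"rx":0,"ry":0.01,"rz":0},{"dx":20,"dy":0,"dz":-6,"rx":0,"ry":0,"rz":0},{"dx":12,"dy":0,"dz":0,"rx":0,"ry":0,"rz":0}]' 150 60
python3 - <<'E'
from h import *
go(499.5,-306,92,.6)
s=r.read_state();d=cams.snapshot("wrist");cv2.imwrite("pics/w12.png",d["img"])
E
```

```text
time: 9.37
eef_pos: [0.5013, -0.3025, 0.1097]
eef_rot: [0.676, -0.219, 0.669, 0.217]
contact_force: [-0.4, 0.5, -0.3]
grip_width: 0.557
t=9.37 pos [ 501.3 -302.5  109.7] jaw 0.627 grip 0.557 F [-0.4  0.5 -0.3]
 delta now [17.7 -1.7 -3.7] after turn [17.7 -1.9 -3.5] rot [0.027 0.009 0.006] rows>=0.4
```

View pics/w12.png

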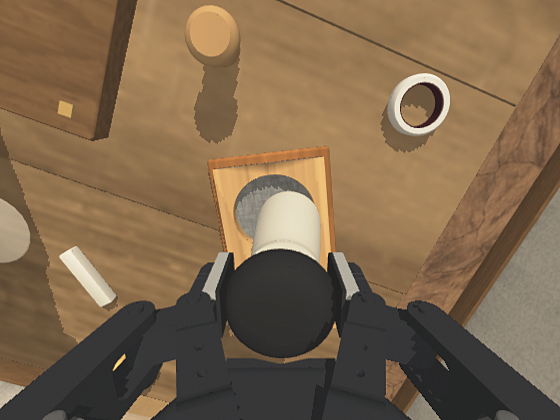

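```bash
python3 -m crank '[{"dx":4,"dy":-1,"dz":-6,"rx":0,"ry":0.01,"rz":0},{"dx":9,"dy":0,"dz":0,"rx":0,"ry":0,"rz":0}]' 150 60
python3 - <<'E'
from h import *
go(499.5,-306,92,.6)
s=r.read_state();d=cams.snapshot("side");cv2.imwrite("pics/s13.png",d["img"][240:420,200:440].repeat(3,0).repeat(3,1))
E
```

```text
time: 9.58
eef_pos: [0.4979, -0.3037, 0.0945]
eef_rot: [0.672, -0.221, 0.672, 0.218]
contact_force: [-0.3, -1.3, -0.6]
grip_width: 0.557
t=9.58 pos [ 497.9 -303.7   94.5] jaw 0.631 grip 0.557 F [-0.3 -1.3 -0.6]
 delta now [ 2.5 -2.8 -0. ] after turn [ 2.5 -2.8  0.1] rot [ 0.031 -0.002  0.003] rows>=0.3
```

View pics/s13.png

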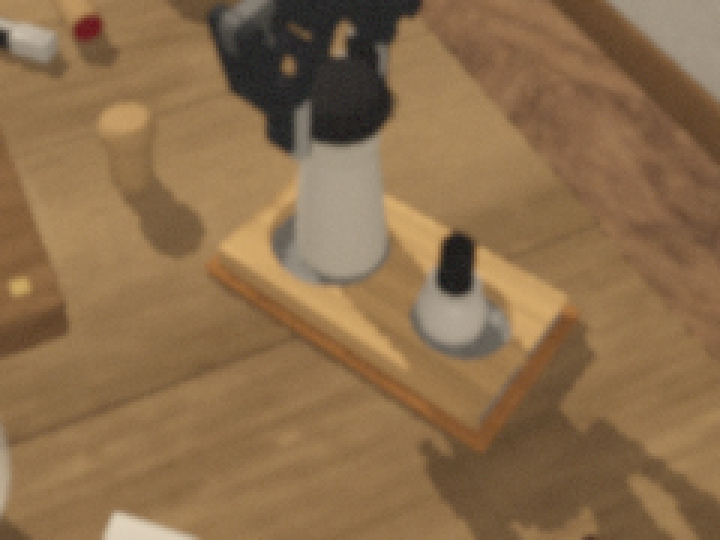

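```bash
python3 -m crank '[{"dx":2.5,"dy":0,"dz":0,"rx":0,"ry":0,"rz":0}]' 150 60
python3 -c "
from h import *
go(499.5,-306,92,.6)"
```

```text
time: 9.72
eef_pos: [0.4989, -0.3026, 0.0911]
eef_rot: [0.672, -0.221, 0.672, 0.219]
contact_force: [-2.7, 1.4, 37.3]
grip_width: 0.557
t=9.72 pos [ 498.9 -302.6   91.1] jaw 0.633 grip 0.557 F [-2.7  1.4 37.3]
 delta now [-0.9 -3.1 -1.6] after turn [-0.9 -3.2 -1.5] rot [ 0.033 -0.001  0.002] rows>=0.3
```

On the floor, at the expected height. Release with slight upward relief, then rise.

```bash
python3 -m crank '[{"dx":-1.5,"dy":0,"dz":0,"rx":0,"ry":0,"rz":0},{"dx":0,"dy":0,"dz":0,"rx":0,"ry":0,"rz":0}]' 140 60
python3 -m crank '[{"dx":0.5,"dy":0,"dz":0,"rx":0,"ry":0,"rz":0},{"dx":0.5,"dy":0,"dz":0,"rx":0,"ry":0,"rz":0},{"dx":0.5,"dy":0,"dz":0,"rx":0,"ry":0,"rz":0},{"dx":0.5,"dy":0,"dz":0,"rx":0,"ry":0,"rz":0}]' 0 60
python3 - <<'E'
from h import *
go(499.5,-306,170,.6)
s=r.read_state();d=cams.snapshot("wrist");cv2.imwrite("pics/w14.png",d["img"])
E
```

```text
time: 9.88
eef_pos: [0.4995, -0.3031, 0.0934]
eef_rot: [0.672, -0.222, 0.672, 0.219]
contact_force: [-1.9, -1.3, -1.0]
grip_width: 0.562
time: 10.22
eef_pos: [0.5015, -0.3025, 0.0924]
eef_rot: [0.673, -0.222, 0.671, 0.219]
contact_force: [-0.1, -0.2, -0.5]
grip_width: 0.997
t=10.22 pos [ 501.5 -302.5   92.4] jaw 0.635 grip 0.997 F [-0.1 -0.2 -0.5]
 delta now [-77.6  -2.1  -3.5] after turn [-77.6  -1.8  -3.6] rot [0.035 0.002 0.006] rows>=1.9
```

View pics/w14.png

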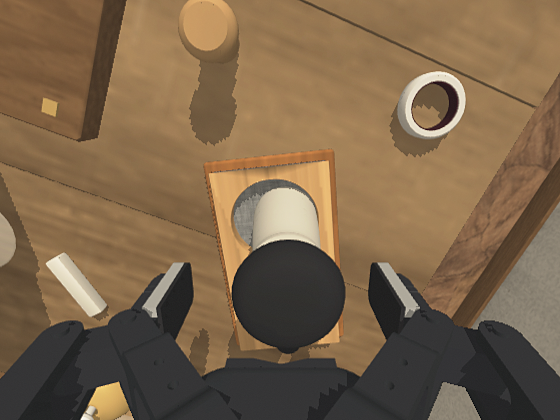

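```bash
python3 -m crank '[{"dx":-25,"dy":0,"dz":0,"rx":0,"ry":0,"rz":0},{"dx":-35,"dy":0,"dz":0,"rx":0,"ry":0,"rz":0},{"dx":-25,"dy":0,"dz":0,"rx":0,"ry":0,"rz":0},{"dx":0,"dy":20,"dz":27,"rx":0,"ry":0,"rz":0},{"dx":0,"dy":20,"dz":27,"rx":0,"ry":0,"rz":0},{"dx":0,"dy":20,"dz":27,"rx":0,"ry":0,"rz":0},{"dx":15,"dy":16,"dz":22,"rx":0,"ry":0,"rz":0},{"dx":5,"dy":0,"dz":0,"rx":0,"ry":0,"rz":0}]' 0 60
python3 - <<'E'
from h import *
go(540,-174,60,.6)
s=r.read_state();d=cams.snapshot("wrist");cv2.imwrite("pics/w15.png",d["img"])
print(px(d,(.54,-.174,.012),s))
E
```

```text
time: 10.93
eef_pos: [0.5418, -0.1779, 0.1622]
eef_rot: [0.676, -0.221, 0.67, 0.216]
contact_force: [-0.4, 0.8, -0.3]
grip_width: 1.0
t=10.93 pos [ 541.8 -177.9  162.2] jaw 0.627 grip 1.000 F [-0.4  0.8 -0.3]
 delta now [102.2   5.1   0.3] after turn [102.2   4.2   0.8] rot [0.027 0.006 0.009] rows>=2.5
[280.76614642 186.54088569]
```

View pics/w15.png

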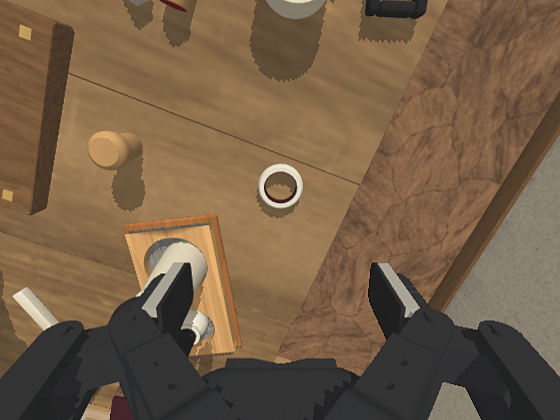

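Ring at (280,187), matching the prediction (281,187). Descend.

```bash
python3 -m crank '[{"dx":30,"dy":6,"dz":0,"rx":0,"ry":0.005,"rz":0.005},{"dx":35,"dy":0,"dz":0,"rx":0,"ry":0,"rz":0},{"dx":35,"dy":0,"dz":0,"rx":0,"ry":0,"rz":0},{"dx":28,"dy":0,"dz":0,"rx":0,"ry":0,"rz":0},{"dx":10,"dy":0,"dz":0,"rx":0,"ry":0,"rz":0}]' 60 40
python3 - <<'E'
from h import *
go(540,-174,4,.6)
s=r.read_state();d=cams.snapshot("wrist");cv2.imwrite("pics/w16.png",d["img"])
E
```

```text
time: 11.4
eef_pos: [0.5422, -0.1813, 0.0243]
eef_rot: [0.677, -0.221, 0.669, 0.213]
contact_force: [0.8, 0.2, 0.1]
grip_width: 0.762
t=11.40 pos [ 542.2 -181.3   24.3] jaw 0.624 grip 0.762 F [0.8 0.2 0.1]
 delta now [20.2  7.5  2.4] after turn [20.3  7.3  2.3] rot [0.024 0.006 0.015] rows>=0.5
```

View pics/w16.png

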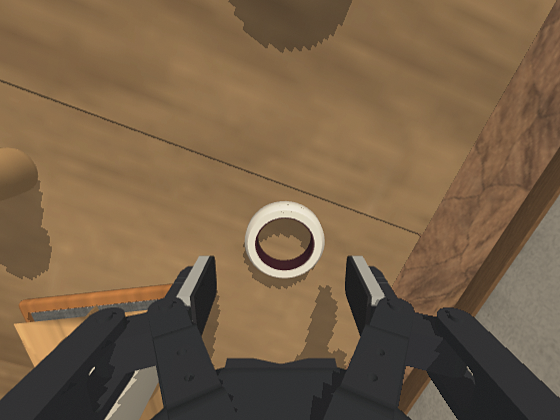

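```bash
python3 -m crank '[{"dx":8,"dy":9,"dz":2.5,"rx":0,"ry":0,"rz":0.01},{"dx":8,"dy":0,"dz":0,"rx":0,"ry":0,"rz":0}]' 60 40
python3 -c "
from h import *
go(540,-174,4,.6)"
```

```text
time: 11.62
eef_pos: [0.5392, -0.1746, 0.0089]
eef_rot: [0.676, -0.217, 0.671, 0.215]
contact_force: [0.1, 0.5, -0.4]
grip_width: 0.761
t=11.62 pos [ 539.2 -174.6    8.9] jaw 0.621 grip 0.761 F [ 0.1  0.5 -0.4]
 delta now [5. 0. 1.] after turn [4.9 0.  1. ] rot [0.021 0.006 0.005] rows>=0.2
```

```bash
python3 -m crank '[{"dx":5,"dy":0,"dz":0,"rx":0,"ry":0,"rz":0},{"dx":1,"dy":0,"dz":0,"rx":0,"ry":0,"rz":0},{"dx":0.7,"dy":0,"dz":0,"rx":0,"ry":0,"rz":0},{"dx":0.7,"dy":0,"dz":0,"rx":0,"ry":0,"rz":0},{"dx":0.7,"dy":0,"dz":0,"rx":0,"ry":0,"rz":0}]' 160 40
python3 -c "
from h import *
go(540,-174,4,.6)"
```

```text
time: 12.03
eef_pos: [0.5412, -0.1753, 0.0043]
eef_rot: [0.678, -0.217, 0.669, 0.214]
contact_force: [0.2, 0.4, 0.1]
grip_width: 0.471
t=12.03 pos [ 541.2 -175.3    4.3] jaw 0.621 grip 0.471 F [0.2 0.4 0.1]
 delta now [ 0.3  1.8 -0.3] after turn [ 0.3  1.8 -0.3] rot [0.021 0.01  0.008] rows>=0.2
```

```bash
python3 -m crank '[{"dx":-20,"dy":0,"dz":0,"rx":0,"ry":0,"rz":0},{"dx":-30,"dy":0,"dz":0,"rx":0,"ry":0,"rz":0},{"dx":-40,"dy":0,"dz":0,"rx":0,"ry":0,"rz":0},{"dx":-40,"dy":0,"dz":0,"rx":0,"ry":0,"rz":0}]' 160 40
python3 - <<'E'
from h import *
go(387,248,130,.6)
s=r.read_state();d=cams.snapshot("wrist");cv2.imwrite("pics/w17.png",d["img"])
E
```

```text
time: 12.37
eef_pos: [0.5356, -0.1739, 0.1325]
eef_rot: [0.674, -0.216, 0.673, 0.216]
contact_force: [1.7, 0.7, 0.6]
grip_width: 0.471
t=12.37 pos [ 535.6 -173.9  132.5] jaw 0.621 grip 0.471 F [1.7 0.7 0.6]
 delta now [  2.8 429.6 124.6] after turn [  2.5 432.1 115.6] rot [ 0.021  0.001 -0.   ] rows>=10.7
```

View pics/w17.png

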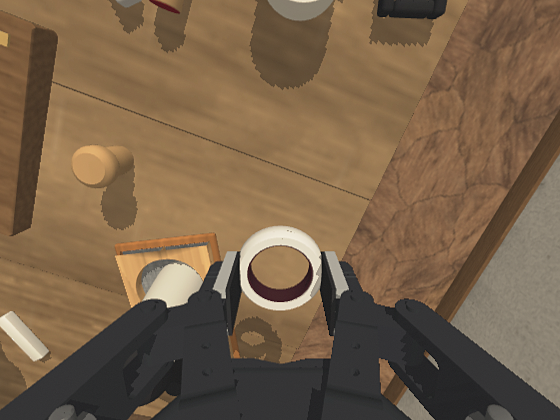

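```bash
python3 -m crank '[{"dx":0,"dy":30,"dz":9,"rx":0,"ry":0,"rz":0},{"dx":0,"dy":38,"dz":11,"rx":0,"ry":0,"rz":0},{"dx":0,"dy":38,"dz":11,"rx":0,"ry":0,"rz":0},{"dx":0,"dy":38,"dz":11,"rx":0,"ry":0,"rz":0},{"dx":0,"dy":38,"dz":11,"rx":0,"ry":0,"rz":0},{"dx":0,"dy":38,"dz":11,"rx":0,"ry":0,"rz":0},{"dx":0,"dy":38,"dz":11,"rx":0,"ry":0,"rz":0},{"dx":0,"dy":38,"dz":11,"rx":0,"ry":0,"rz":0},{"dx":0,"dy":38,"dz":11,"rx":0,"ry":0,"rz":0},{"dx":0,"dy":38,"dz":11,"rx":0,"ry":0,"rz":0},{"dx":0,"dy":30,"dz":9,"rx":0,"ry":0,"rz":0},{"dx":0,"dy":0,"dz":0,"rx":0,"ry":0,"rz":0}]' 160 40
python3 - <<'E'
from h import *
go(387,248,60,.59)
s=r.read_state();d=cams.snapshot("wrist");cv2.imwrite("pics/w18.png",d["img"])
E
```

```text
time: 13.42
eef_pos: [0.4082, 0.2337, 0.1489]
eef_rot: [0.691, -0.215, 0.658, 0.209]
contact_force: [0.7, -0.3, -0.0]
grip_width: 0.471
t=13.42 pos [408.2 233.7 148.9] jaw 0.611 grip 0.471 F [ 0.7 -0.3 -0. ]
 delta now [ 87.9  25.8 -12.9] after turn [88.9 23.6 -9.6] rot [0.02  0.043 0.022] rows>=2.2
```

View pics/w18.png

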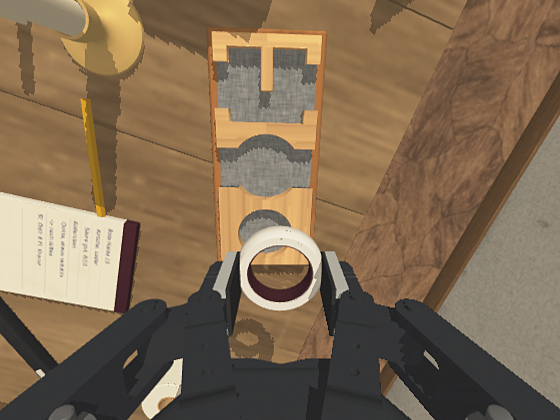

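```bash
python3 -m crank '[{"dx":20,"dy":14,"dz":-6,"rx":0.01,"ry":0.045,"rz":0.022},{"dx":25,"dy":12,"dz":-4,"rx":0.01,"ry":0,"rz":0},{"dx":25,"dy":0,"dz":0,"rx":0,"ry":0,"rz":0},{"dx":0,"dy":0,"dz":0,"rx":0,"ry":0,"rz":0}]' 160 40
python3 - <<'E'
from h import *
go(387,248,40,.59)
s=r.read_state();d=cams.snapshot("wrist");cv2.imwrite("pics/w19.png",d["img"])
E
```

```text
time: 13.8
eef_pos: [0.3901, 0.2478, 0.0795]
eef_rot: [0.679, -0.204, 0.675, 0.205]
contact_force: [0.4, -0.5, -0.9]
grip_width: 0.473
t=13.80 pos [390.1 247.8  79.5] jaw 0.587 grip 0.473 F [ 0.4 -0.5 -0.9]
 delta now [39.5  1.8 -2.7] after turn [39.5  1.9 -2.4] rot [-0.003  0.005 -0.001] rows>=1.0
```

View pics/w19.png

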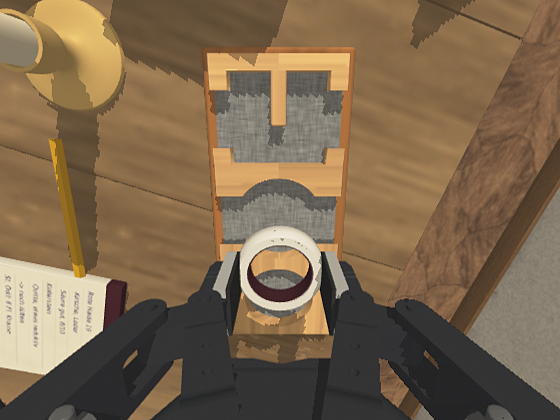

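```bash
python3 -m crank '[{"dx":22,"dy":3,"dz":-3,"rx":0,"ry":0.005,"rz":0},{"dx":22,"dy":2,"dz":0,"rx":0,"ry":0,"rz":0},{"dx":5,"dy":0,"dz":0,"rx":0,"ry":0,"rz":0}]' 160 40
python3 - <<'E'
from h import *
go(387,248,11,.59)
s=r.read_state();d=cams.snapshot("wrist");cv2.imwrite("pics/w20.png",d["img"])
E
```

```text
time: 14.1
eef_pos: [0.391, 0.2502, 0.036]
eef_rot: [0.681, -0.201, 0.674, 0.204]
contact_force: [-0.1, 0.5, -0.7]
grip_width: 0.472
t=14.10 pos [391.  250.2  36. ] jaw 0.580 grip 0.472 F [-0.1  0.5 -0.7]
 delta now [25.   0.3 -4.8] after turn [25.   0.4 -4.6] rot [-0.01   0.01  -0.002] rows>=0.6
```

View pics/w20.png

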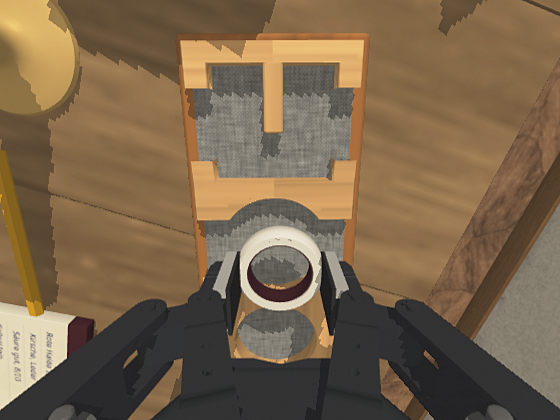

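```bash
python3 -m crank '[{"dx":10,"dy":2,"dz":-6,"rx":0,"ry":0.01,"rz":0},{"dx":11,"dy":0,"dz":0,"rx":0,"ry":0,"rz":0},{"dx":3,"dy":0,"dz":0,"rx":0,"ry":0,"rz":0}]' 160 40
python3 - <<'E'
from h import *
go(387,248,11,.59)
E
```

```text
time: 14.4
eef_pos: [0.3881, 0.2486, 0.0147]
eef_rot: [0.68, -0.2, 0.676, 0.203]
contact_force: [-0.2, -0.2, -0.5]
grip_width: 0.469
t=14.40 pos [388.1 248.6  14.7] jaw 0.577 grip 0.469 F [-0.2 -0.2 -0.5]
 delta now [ 3.7  0.1 -1.3] after turn [ 3.7  0.1 -1.3] rot [-0.013  0.006 -0.002] rows>=0.1
```

```bash
python3 -m crank '[{"dx":4.5,"dy":0,"dz":-1,"rx":0,"ry":0,"rz":0}]' 160 40
python3 -m crank '[{"dx":0,"dy":0,"dz":0,"rx":0,"ry":0,"rz":0},{"dx":0,"dy":0,"dz":0,"rx":0,"ry":0,"rz":0},{"dx":0,"dy":0,"dz":0,"rx":0,"ry":0,"rz":0}]' 85 40
python3 - <<'E'
from h import *
go(387,248,60,.59)
s=r.read_state();d=cams.snapshot("wrist");cv2.imwrite("pics/w21.png",d["img"])
E
```

```text
time: 14.48
eef_pos: [0.3879, 0.2483, 0.0104]
eef_rot: [0.68, -0.2, 0.676, 0.203]
contact_force: [1.0, 0.2, 0.2]
grip_width: 0.47
time: 14.73
eef_pos: [0.3879, 0.248, 0.0103]
eef_rot: [0.68, -0.2, 0.676, 0.203]
contact_force: [-0.3, -0.3, -0.5]
grip_width: 0.662
t=14.73 pos [387.9 248.   10.3] jaw 0.577 grip 0.662 F [-0.3 -0.3 -0.5]
 delta now [-49.7   0.6  -0.4] after turn [-49.7   0.5  -0.7] rot [-0.013  0.007 -0.002] rows>=1.2
```

View pics/w21.png

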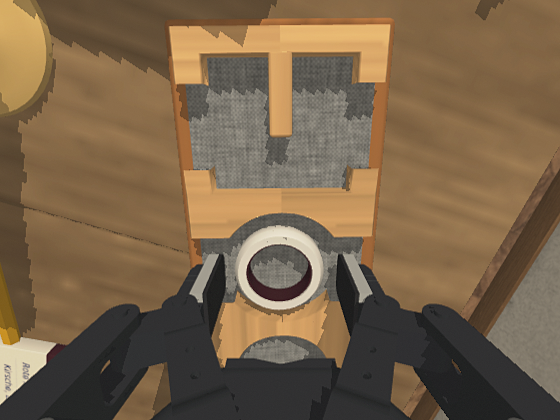

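```bash
python3 -m crank '[{"dx":-25,"dy":0,"dz":0,"rx":0,"ry":0,"rz":0},{"dx":-40,"dy":0,"dz":0,"rx":0,"ry":0,"rz":0},{"dx":-40,"dy":0,"dz":0,"rx":0,"ry":0,"rz":0},{"dx":-20,"dy":-30,"dz":-2,"rx":0,"ry":0,"rz":0},{"dx":0,"dy":-38,"dz":-2,"rx":0,"ry":0,"rz":0},{"dx":0,"dy":-38,"dz":-2,"rx":0,"ry":0,"rz":0},{"dx":0,"dy":-38,"dz":-2,"rx":-0.01,"ry":0,"rz":0},{"dx":0,"dy":-38,"dz":-2,"rx":-0.02,"ry":0,"rz":0},{"dx":0,"dy":-38,"dz":-2,"rx":-0.02,"ry":0,"rz":0},{"dx":0,"dy":-30,"dz":-2,"rx":0,"ry":0,"rz":0},{"dx":0,"dy":0,"dz":0,"rx":0,"ry":0,"rz":0}]' 66 40
python3 - <<'E'
from h import *
go(517.3,21.8,60,.626)
s=r.read_state();d=cams.snapshot("wrist");cv2.imwrite("pics/w22.png",d["img"])
print(px(d,(.5173,.0218,.016),s))
E
```

```text
time: 15.7
eef_pos: [0.5231, 0.0282, 0.1458]
eef_rot: [0.677, -0.222, 0.665, 0.225]
contact_force: [1.0, -0.5, 0.1]
grip_width: 0.743
t=15.70 pos [523.1  28.2 145.8] jaw 0.644 grip 0.743 F [ 1.  -0.5  0.1]
 delta now [ 85.7  -1.5 -10. ] after turn [85.8 -1.8 -8.4] rot [0.018 0.017 0.001] rows>=2.1
[269.24083949 199.11994115]
```

View pics/w22.png

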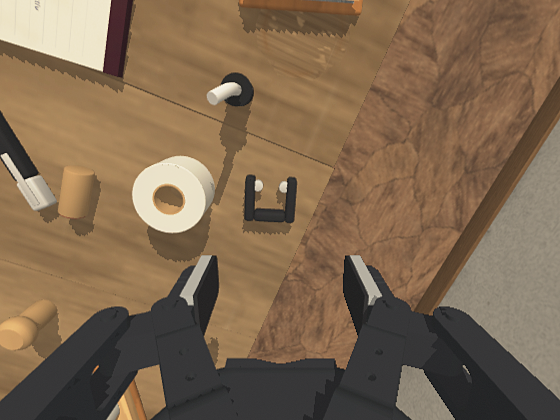

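```bash
python3 -m crank '[{"dx":25,"dy":0,"dz":-6,"rx":0.01,"ry":0.015,"rz":0},{"dx":30,"dy":2,"dz":-4,"rx":0,"ry":0,"rz":0},{"dx":30,"dy":2,"dz":0,"rx":0,"ry":0,"rz":0},{"dx":10,"dy":0,"dz":0,"rx":0,"ry":0,"rz":0}]' 66 40
python3 - <<'E'
from h import *
go(517.3,21.8,5,.626)
s=r.read_state();d=cams.snapshot("wrist");cv2.imwrite("pics/w23.png",d["img"])
print(px(d,(.5173,.0218,.016),s))
E
```

```text
time: 16.08
eef_pos: [0.5142, 0.0314, 0.0512]
eef_rot: [0.675, -0.22, 0.668, 0.222]
contact_force: [-1.0, 0.2, 0.0]
grip_width: 0.739
t=16.08 pos [514.2  31.4  51.2] jaw 0.635 grip 0.739 F [-1.   0.2  0. ]
 delta now [46.2 -9.6 -3.7] after turn [46.2 -9.7 -3.1] rot [0.009 0.01  0.   ] rows>=1.1
[275.22590836 252.20751044]
```

View pics/w23.png

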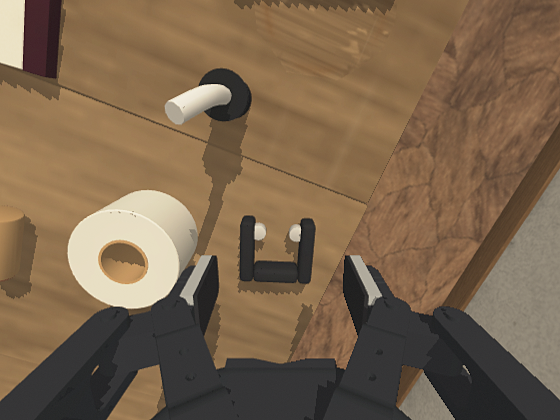

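```bash
python3 -m crank '[{"dx":8,"dy":-9,"dz":-4,"rx":0.005,"ry":0.01,"rz":0},{"dx":14,"dy":1,"dz":0,"rx":0,"ry":0,"rz":0},{"dx":12,"dy":1,"dz":0,"rx":0,"ry":0,"rz":0}]' 66 40
python3 - <<'E'
from h import *
go(517.6,22,5,.626)
s=r.read_state();d=cams.snapshot("wrist");cv2.imwrite("pics/w24.png",d["img"])
E
```

```text
time: 16.38
eef_pos: [0.5174, 0.0244, 0.0189]
eef_rot: [0.673, -0.22, 0.671, 0.22]
contact_force: [0.3, -0.3, -0.5]
grip_width: 0.744
t=16.38 pos [517.4  24.4  18.9] jaw 0.633 grip 0.744 F [ 0.3 -0.3 -0.5]
 delta now [13.9 -2.  -1.3] after turn [13.9 -2.1 -1.3] rot [0.007 0.003 0.002] rows>=0.3
```

View pics/w24.png

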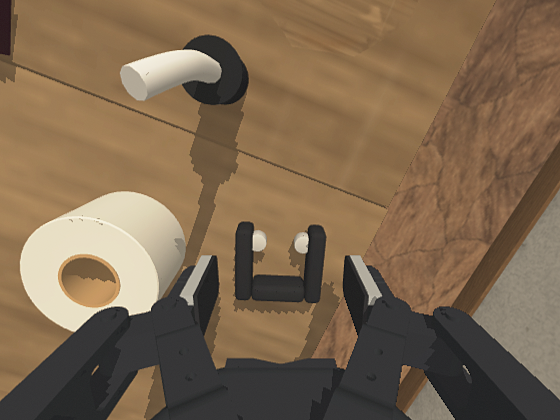

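```bash
python3 -m crank '[{"dx":7,"dy":-1,"dz":-1,"rx":0,"ry":0,"rz":0},{"dx":6,"dy":0,"dz":0,"rx":0,"ry":0,"rz":0}]' 66 40
python3 -m crank '[{"dx":0.7,"dy":0,"dz":0,"rx":0,"ry":0,"rz":0},{"dx":0.5,"dy":0,"dz":0,"rx":0,"ry":0,"rz":0},{"dx":0.5,"dy":0,"dz":0,"rx":0,"ry":0,"rz":0},{"dx":0.5,"dy":0,"dz":0,"rx":0,"ry":0,"rz":0}]' 150 35
python3 - <<'E'
from h import *
go(517.6,22,5,.626)
s=r.read_state();d=cams.snapshot("wrist");cv2.imwrite("pics/w25.png",d["img"])
E
```

```text
time: 16.6
eef_pos: [0.5176, 0.0228, 0.0048]
eef_rot: [0.673, -0.221, 0.671, 0.22]
contact_force: [0.2, -0.5, 0.1]
grip_width: 0.741
time: 16.93
eef_pos: [0.5181, 0.0225, 0.004]
eef_rot: [0.673, -0.22, 0.671, 0.22]
contact_force: [0.1, 0.4, 0.5]
grip_width: 0.549
t=16.93 pos [518.1  22.5   4. ] jaw 0.632 grip 0.549 F [0.1 0.4 0.5]
 delta now [-1.  -0.1 -0.8] after turn [-1.  -0.1 -0.8] rot [0.006 0.003 0.001] rows>=0.1
```

View pics/w25.png

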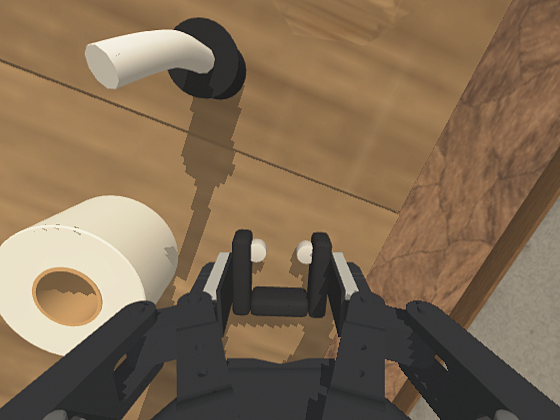

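```bash
python3 -m crank '[{"dx":0.7,"dy":0,"dz":0,"rx":0,"ry":0,"rz":0},{"dx":-20,"dy":0,"dz":0,"rx":0,"ry":0,"rz":0},{"dx":-30,"dy":0,"dz":0,"rx":0,"ry":0,"rz":0},{"dx":-35,"dy":0,"dz":0,"rx":0,"ry":0,"rz":0},{"dx":-35,"dy":0,"dz":0,"rx":0,"ry":0,"rz":0}]' 150 35
python3 - <<'E'
from h import *
go(348.9,305.8,130,.59)
s=r.read_state();d=cams.snapshot("wrist");cv2.imwrite("pics/w26.png",d["img"])
E
```

```text
time: 17.4
eef_pos: [0.513, 0.0216, 0.1218]
eef_rot: [0.668, -0.219, 0.676, 0.22]
contact_force: [1.4, 0.2, -0.7]
grip_width: 0.553
t=17.40 pos [513.   21.6 121.8] jaw 0.632 grip 0.553 F [ 1.4  0.2 -0.7]
 delta now [ -7.1 326.3  35.2] after turn [ -8.2 327.4  21.7] rot [ 0.042 -0.01  -0.004] rows>=7.9
```

View pics/w26.png

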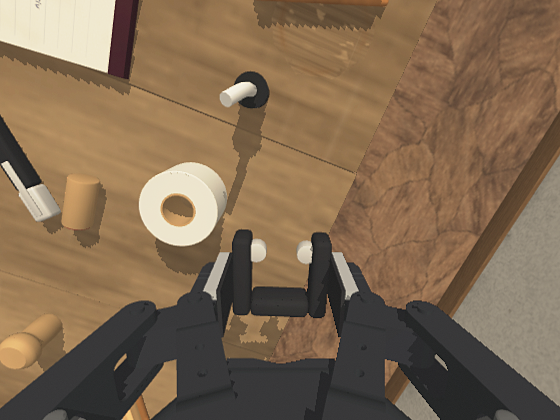

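```bash
python3 -m crank '[{"dx":0,"dy":30,"dz":2,"rx":0.01,"ry":0,"rz":0},{"dx":0,"dy":38,"dz":3,"rx":0.01,"ry":0,"rz":0},{"dx":0,"dy":38,"dz":3,"rx":0.01,"ry":0,"rz":0},{"dx":0,"dy":38,"dz":3,"rx":0,"ry":0,"rz":0},{"dx":0,"dy":38,"dz":3,"rx":0,"ry":0,"rz":0},{"dx":0,"dy":38,"dz":3,"rx":0,"ry":0,"rz":0},{"dx":0,"dy":38,"dz":3,"rx":0,"ry":0,"rz":0},{"dx":0,"dy":35,"dz":3,"rx":0,"ry":0,"rz":0},{"dx":0,"dy":28,"dz":2,"rx":0,"ry":0,"rz":0},{"dx":0,"dy":0,"dz":0,"rx":0,"ry":0,"rz":0}]' 150 35
python3 - <<'E'
from h import *
go(348.9,305.8,60,.59)
s=r.read_state();d=cams.snapshot("wrist");cv2.imwrite("pics/w27.png",d["img"])
E
```

```text
time: 18.28
eef_pos: [0.356, 0.3115, 0.1347]
eef_rot: [0.684, -0.204, 0.669, 0.207]
contact_force: [0.6, 0.1, -0.6]
grip_width: 0.557
t=18.28 pos [356.  311.5 134.7] jaw 0.590 grip 0.557 F [ 0.6  0.1 -0.6]
 delta now [ 74.5  -0.6 -10.6] after turn [74.7 -0.8 -9.1] rot [0.    0.021 0.003] rows>=1.8
```

View pics/w27.png

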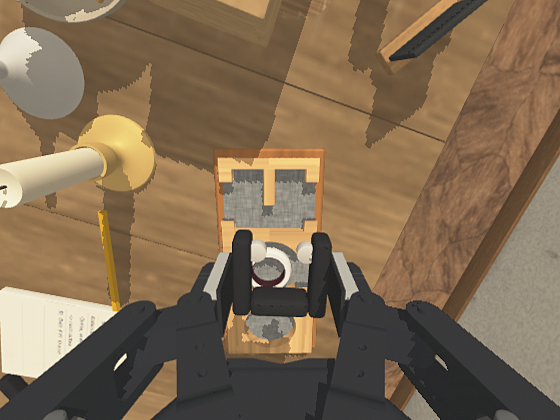

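```bash
python3 -m crank '[{"dx":20,"dy":1,"dz":-8,"rx":0,"ry":0.02,"rz":0},{"dx":25,"dy":2,"dz":-3,"rx":0,"ry":0,"rz":0},{"dx":25,"dy":2,"dz":0,"rx":0,"ry":0,"rz":0},{"dx":0,"dy":0,"dz":0,"rx":0,"ry":0,"rz":0}]' 150 35
python3 - <<'E'
from h import *
go(348.9,305.8,30,.59)
s=r.read_state();d=cams.snapshot("wrist");cv2.imwrite("pics/w28.png",d["img"])
E
```

```text
time: 18.67
eef_pos: [0.3484, 0.3071, 0.0644]
eef_rot: [0.679, -0.205, 0.674, 0.205]
contact_force: [-0.1, -0.1, -0.1]
grip_width: 0.551
t=18.67 pos [348.4 307.1  64.4] jaw 0.588 grip 0.551 F [-0.1 -0.1 -0.1]
 delta now [34.4 -1.3 -0.5] after turn [34.4 -1.4 -0.3] rot [-0.002  0.006  0.003] rows>=0.8
```

View pics/w28.png

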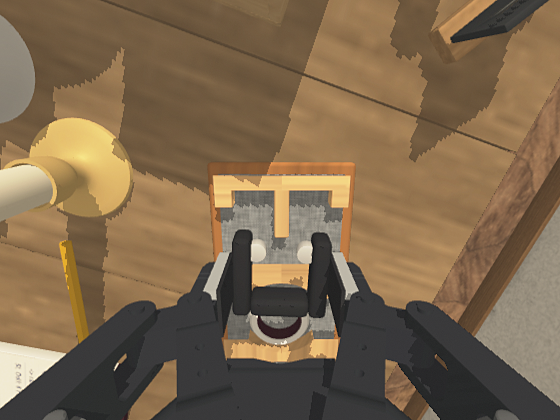

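Well aligned (tongue at col 282, arms centred at 281). Continue down.

```bash
python3 -m crank '[{"dx":16,"dy":0,"dz":0,"rx":0,"ry":0.005,"rz":0},{"dx":16,"dy":1,"dz":0,"rx":0,"ry":0,"rz":0},{"dx":2,"dy":0,"dz":0,"rx":0,"ry":0,"rz":0}]' 150 35
python3 - <<'E'
from h import *
go(348.9,305.8,10.5,.59)
s=r.read_state();d=cams.snapshot("wrist");cv2.imwrite("pics/w29.png",d["img"])
E
```

```text
time: 18.97
eef_pos: [0.3532, 0.3072, 0.035]
eef_rot: [0.68, -0.203, 0.675, 0.203]
contact_force: [-0.2, -0.1, -0.1]
grip_width: 0.549
t=18.97 pos [353.2 307.2  35. ] jaw 0.582 grip 0.549 F [-0.2 -0.1 -0.1]
 delta now [24.5  1.3 -4.5] after turn [24.5  1.3 -4.3] rot [-0.008  0.008  0.002] rows>=0.6
```

View pics/w29.png

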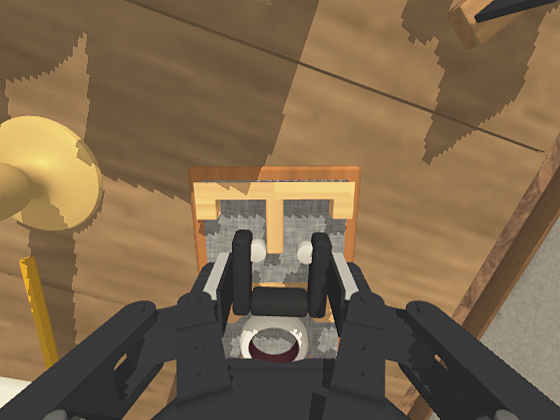

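```bash
python3 -m crank '[{"dx":7,"dy":2,"dz":-5.5,"rx":-0.008,"ry":0.008,"rz":0},{"dx":8,"dy":0.5,"dz":-1,"rx":0,"ry":0,"rz":0},{"dx":4,"dy":0,"dz":0,"rx":0,"ry":0,"rz":0}]' 150 35
python3 - <<'E'
from h import *
go(348.9,305.8,10.5,.59)
s=r.read_state();d=cams.snapshot("wrist");cv2.imwrite("pics/w30.png",d["img"])
E
```

```text
time: 19.27
eef_pos: [0.3492, 0.3065, 0.0193]
eef_rot: [0.679, -0.204, 0.675, 0.205]
contact_force: [0.5, -0.2, -0.6]
grip_width: 0.552
t=19.27 pos [349.2 306.5  19.3] jaw 0.588 grip 0.552 F [ 0.5 -0.2 -0.6]
 delta now [ 8.8 -0.4 -0.7] after turn [ 8.8 -0.4 -0.6] rot [-0.002  0.006  0.   ] rows>=0.2
```

View pics/w30.png

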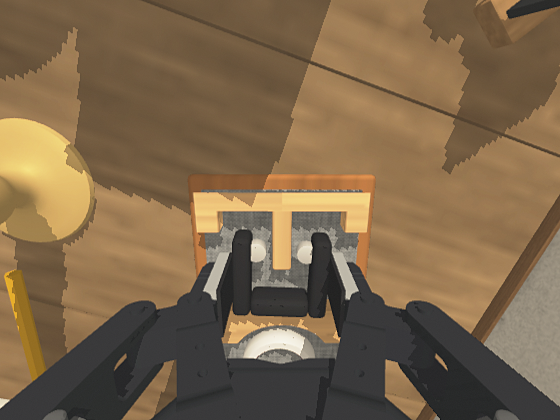

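```bash
python3 -m crank '[{"dx":5,"dy":0,"dz":-1,"rx":0,"ry":0,"rz":0},{"dx":4,"dy":0,"dz":0,"rx":0,"ry":0,"rz":0}]' 150 35
python3 -m crank '[{"dx":0,"dy":0,"dz":0,"rx":0,"ry":0,"rz":0},{"dx":0,"dy":0,"dz":0,"rx":0,"ry":0,"rz":0},{"dx":0,"dy":0,"dz":0,"rx":0,"ry":0,"rz":0}]' 70 35
python3 - <<'E'
from h import *
go(348.9,305.8,60,.59)
s=r.read_state();d=cams.snapshot("wrist");cv2.imwrite("pics/w31.png",d["img"])
E
```

```text
time: 19.48
eef_pos: [0.3486, 0.3062, 0.0101]
eef_rot: [0.679, -0.204, 0.675, 0.206]
contact_force: [0.1, 0.4, 0.3]
grip_width: 0.552
time: 19.73
eef_pos: [0.3483, 0.306, 0.0094]
eef_rot: [0.679, -0.205, 0.675, 0.206]
contact_force: [-0.6, -0.0, -0.1]
grip_width: 0.729
t=19.73 pos [348.3 306.    9.4] jaw 0.588 grip 0.729 F [-0.6 -0.  -0.1]
 delta now [-50.6  -0.5   0.6] after turn [-50.6  -0.5   0.4] rot [-0.002  0.005  0.   ] rows>=1.2
```

View pics/w31.png

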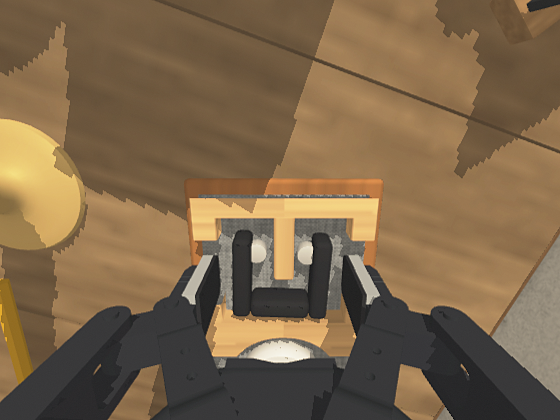

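```bash
python3 -m crank '[{"dx":-25,"dy":0,"dz":0,"rx":0,"ry":0,"rz":0},{"dx":-40,"dy":0,"dz":0,"rx":0,"ry":0,"rz":0},{"dx":-40,"dy":0,"dz":0,"rx":0,"ry":0,"rz":0},{"dx":-40,"dy":-20,"dz":-3,"rx":0,"ry":0,"rz":0},{"dx":-10,"dy":-38,"dz":-8,"rx":0,"ry":0,"rz":0},{"dx":0,"dy":-38,"dz":-8,"rx":0,"ry":0,"rz":0},{"dx":0,"dy":-38,"dz":-8,"rx":0,"ry":0,"rz":0},{"dx":0,"dy":-38,"dz":-8,"rx":0,"ry":0,"rz":0},{"dx":0,"dy":-38,"dz":-7,"rx":0,"ry":0,"rz":0},{"dx":0,"dy":-30,"dz":-6,"rx":0,"ry":0,"rz":0},{"dx":0,"dy":0,"dz":0,"rx":0,"ry":0,"rz":0}]' 70 35
python3 - <<'E'
from h import *
go(441,82,150,.59)
s=r.read_state();d=cams.snapshot("wrist");cv2.imwrite("pics/w32.png",d["img"])
print(px(d,(.441,.082,.0),s),px(d,(.441,.082,.033),s),px(d,(.441,.082,.081),s))
E
```

```text
time: 20.7
eef_pos: [0.4468, 0.0756, 0.172]
eef_rot: [0.681, -0.207, 0.67, 0.21]
contact_force: [-0.3, 0.4, 0.3]
grip_width: 0.722
t=20.70 pos [446.8  75.6 172. ] jaw 0.598 grip 0.722 F [-0.3  0.4  0.3]
 delta now [22.   8.5 -1.5] after turn [22.   8.5 -1.3] rot [0.008 0.016 0.001] rows>=0.6
[277.00494172 178.68443388] [277.15646574 186.17498192] [277.4467107  200.52316101]
```

View pics/w32.png

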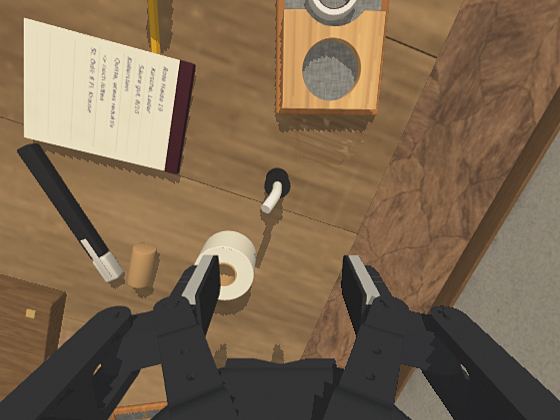

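```bash
python3 - <<'E'
from h import *
s=r.read_state();d=cams.snapshot("wrist");i=d["img"];print(s["eef_pos"],s["time"])
cv2.imwrite("pics/w33.png",cv2.resize(i[150:230,230:320],None,fx=7,fy=7,interpolation=cv2.INTER_CUBIC))
t=cams.snapshot("side");cv2.imwrite("pics/s33.png",cv2.resize(t["img"][160:220,225:290],None,fx=8,fy=8,interpolation=cv2.INTER_CUBIC))
E
```

```text
[0.44589727 0.07778243 0.17179784] 20.75
```

View pics/w33.png

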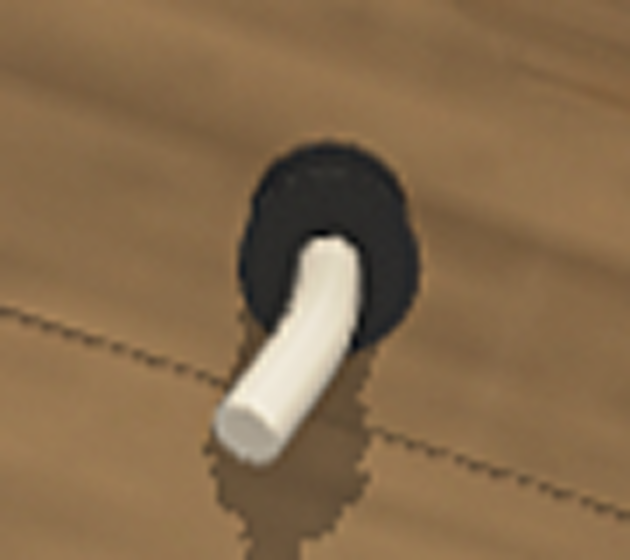

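View pics/s33.png

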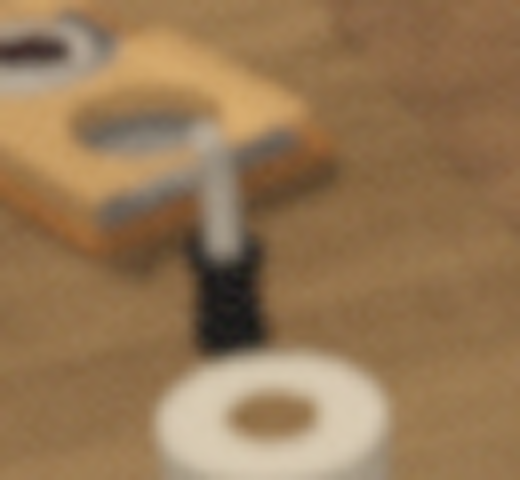

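```bash
python3 - <<'E'
from h import *
s=r.read_state();d=cams.snapshot("wrist")
a=w(d,265,211.5,.08,s);b=w(d,276.9,186.4,.035,s);c=w(d,276.7,187.2,.033,s);e=w(d,276.3,178,.005,s)
print(a,b,c,e)
v=(a-c)[:2];print(v,np.arctan2(v[1],v[0]))
go(441,82,150,.59)
E
```

```text
[0.43563284 0.07464479 0.08      ] [0.43807074 0.08833278 0.035     ] [0.43863605 0.08718325 0.033     ] [0.43671726 0.08934799 0.005     ]
[-0.00300321 -0.01253846] -1.8058870160981475
t=20.90 pos [444.4  82.5 171.2] jaw 0.607 grip 0.727 F [-0.4  1.  -0.2]
 delta now [21.1  1.5 -3.4] after turn [21.2  1.5 -3.1] rot [ 0.017  0.014 -0.002] rows>=0.5
```

```bash
python3 -m crank '[{"dx":0,"dy":0,"dz":0,"rx":0.12,"ry":0,"rz":0},{"dx":0,"dy":0,"dz":0,"rx":0.12,"ry":0,"rz":0},{"dx":0,"dy":0,"dz":0,"rx":0.12,"ry":0,"rz":0},{"dx":0,"dy":0,"dz":0,"rx":0.12,"ry":0,"rz":0},{"dx":0,"dy":0,"dz":0,"rx":0.12,"ry":0,"rz":0},{"dx":0,"dy":0,"dz":0,"rx":0.12,"ry":0,"rz":0},{"dx":0,"dy":0,"dz":0,"rx":0.10,"ry":0,"rz":0},{"dx":0,"dy":0,"dz":0,"rx":0,"ry":0,"rz":0},{"dx":0,"dy":0,"dz":0,"rx":0,"ry":0,"rz":0}]' 100 35
python3 - <<'E'
from h import *
go(440.5,82,100,-.23)
s=r.read_state();d=cams.snapshot("wrist");cv2.imwrite("pics/w34.png",d["img"])
print(px(d,(.4405,.082,.0),s),px(d,(.4405,.082,.033),s),px(d,(.4375,.0695,.08),s))
go(440.5,82,100,-.23)
E
```

```text
time: 21.65
eef_pos: [0.4383, 0.0992, 0.1695]
eef_rot: [0.704, 0.082, 0.702, -0.073]
contact_force: [-0.1, 0.1, 0.3]
grip_width: 0.61
t=21.65 pos [438.3  99.2 169.5] jaw -0.219 grip 0.610 F [-0.1  0.1  0.3]
 delta now [ 69.3 -17.3   5.8] after turn [ 69.5 -16.3   6.1] rot [ 0.011  0.002 -0.013] rows>=1.7
[285.83416275 203.84207987] [286.4477797  213.45258077] [287.22660135 245.72651302]
t=21.70 pos [438.3  99.3 169.5] jaw -0.219 grip 0.607 F [-0.2  0.8  1.2]
 delta now [ 69.3 -17.4   5.8] after turn [ 69.5 -16.4   6.1] rot [ 0.011  0.002 -0.013] rows>=1.7
```

View pics/w34.png

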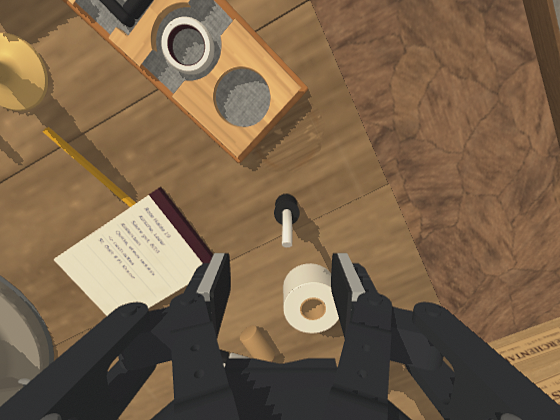

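```bash
python3 -m crank '[{"dx":10,"dy":-16,"dz":6,"rx":0.01,"ry":0,"rz":-0.013},{"dx":30,"dy":0,"dz":0,"rx":0,"ry":0,"rz":0},{"dx":30,"dy":0,"dz":0,"rx":0,"ry":0,"rz":0},{"dx":0,"dy":0,"dz":0,"rx":0,"ry":0,"rz":0}]' 100 35
python3 - <<'E'
from h import *
go(440.5,82,17,-.23)
s=r.read_state();d=cams.snapshot("wrist");cv2.imwrite("pics/w35.png",d["img"])
print(px(d,(.4405,.082,.033),s),px(d,(.4375,.0695,.08),s))
E
```

```text
time: 22.03
eef_pos: [0.4426, 0.0866, 0.0985]
eef_rot: [0.705, 0.076, 0.701, -0.072]
contact_force: [-0.4, -0.9, -0.8]
grip_width: 0.606
t=22.03 pos [442.6  86.6  98.5] jaw -0.210 grip 0.606 F [-0.4 -0.9 -0.8]
 delta now [81.5 -5.3 -1.5] after turn [81.5 -5.  -1. ] rot [ 0.02   0.005 -0.005] rows>=2.0
[278.69482851 228.1767194 ] [278.08105591 276.8836563 ]
```

View pics/w35.png

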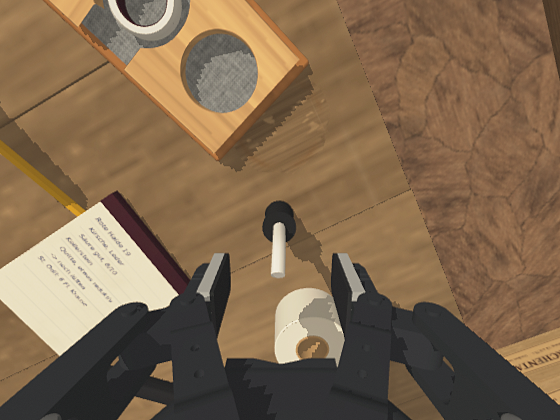

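```bash
python3 -m crank '[{"dx":22,"dy":-4,"dz":-2,"rx":0.01,"ry":0.005,"rz":0},{"dx":24,"dy":0,"dz":0,"rx":0,"ry":0,"rz":0},{"dx":20,"dy":0,"dz":0,"rx":0,"ry":0,"rz":0},{"dx":0,"dy":0,"dz":0,"rx":0,"ry":0,"rz":0}]' 100 35
python3 - <<'E'
from h import *
go(440.5,82,17,-.23)
s=r.read_state();d=cams.snapshot("wrist");cv2.imwrite("pics/w36.png",d["img"])
E
```

```text
time: 22.42
eef_pos: [0.4455, 0.0864, 0.038]
eef_rot: [0.706, 0.079, 0.7, -0.071]
contact_force: [-0.8, 0.0, 0.2]
grip_width: 0.608
t=22.42 pos [445.5  86.4  38. ] jaw -0.213 grip 0.608 F [-0.8  0.   0.2]
 delta now [20.9 -5.7 -4.1] after turn [21.  -5.5 -3.8] rot [ 0.017  0.007 -0.013] rows>=0.5
```

View pics/w36.png

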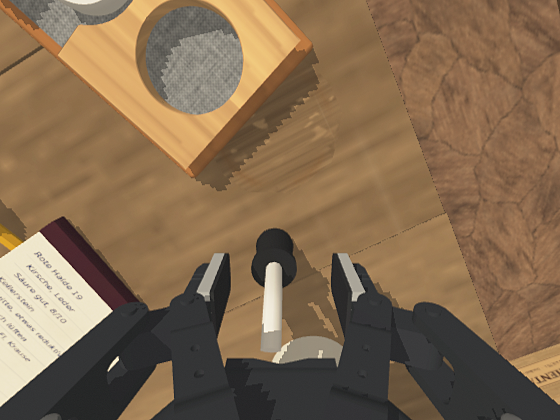

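```bash
python3 -m crank '[{"dx":8,"dy":-6,"dz":-5,"rx":0.01,"ry":0.005,"rz":-0.01},{"dx":9,"dy":0,"dz":0,"rx":0,"ry":0,"rz":0}]' 100 35
python3 - <<'E'
from h import *
go(440.5,82,17,-.23)
s=r.read_state();d=cams.snapshot("wrist");cv2.imwrite("pics/w37.png",d["img"])
E
```

```text
time: 22.63
eef_pos: [0.4429, 0.0827, 0.0254]
eef_rot: [0.706, 0.081, 0.7, -0.076]
contact_force: [-0.1, 0.6, 0.6]
grip_width: 0.606
t=22.63 pos [442.9  82.7  25.4] jaw -0.223 grip 0.606 F [-0.1  0.6  0.6]
 delta now [ 8.4 -1.2 -2.3] after turn [ 8.4 -1.2 -2.2] rot [ 0.007  0.008 -0.007] rows>=0.2
```

View pics/w37.png

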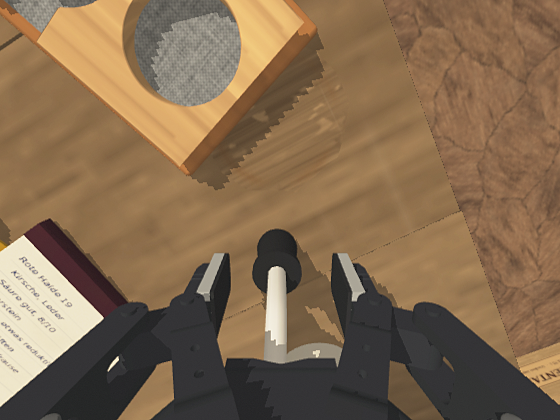

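```bash
python3 -m crank '[{"dx":6,"dy":-1,"dz":-2.5,"rx":0,"ry":0.005,"rz":0},{"dx":3,"dy":0,"dz":0,"rx":0,"ry":0,"rz":0}]' 100 35
python3 -m crank '[{"dx":0.7,"dy":0,"dz":0,"rx":0,"ry":0,"rz":0},{"dx":0.7,"dy":0,"dz":0,"rx":0,"ry":0,"rz":0},{"dx":0.5,"dy":0,"dz":0,"rx":0,"ry":0,"rz":0},{"dx":0.5,"dy":0,"dz":0,"rx":0,"ry":0,"rz":0},{"dx":0.5,"dy":0,"dz":0,"rx":0,"ry":0,"rz":0}]' 220 35
python3 - <<'E'
from h import *
go(440.5,82,17,-.23)
s=r.read_state();d=cams.snapshot("wrist");cv2.imwrite("pics/w38.png",d["img"])
E
```

```text
time: 22.85
eef_pos: [0.4413, 0.0833, 0.0159]
eef_rot: [0.705, 0.081, 0.701, -0.075]
contact_force: [-0.2, -0.0, 0.4]
grip_width: 0.608
time: 23.27
eef_pos: [0.4413, 0.0835, 0.0142]
eef_rot: [0.704, 0.082, 0.701, -0.074]
contact_force: [-2.9, -0.9, 8.6]
grip_width: 0.271
t=23.27 pos [441.3  83.5  14.2] jaw -0.221 grip 0.271 F [-2.9 -0.9  8.6]
 delta now [-2.8 -1.6 -0.5] after turn [-2.8 -1.7 -0.5] rot [ 0.009  0.003 -0.011] rows>=0.1
```

View pics/w38.png

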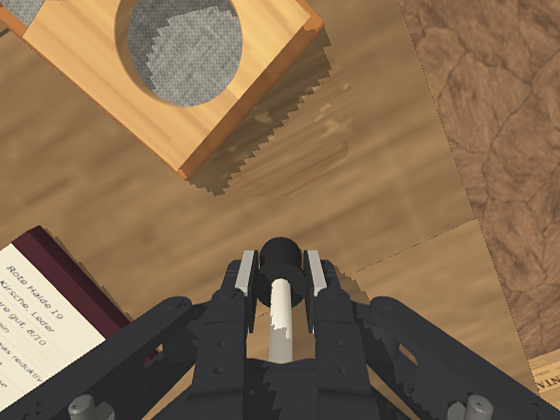

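```bash
python3 -m crank '[{"dx":-20,"dy":0,"dz":0,"rx":0,"ry":0,"rz":0},{"dx":-25,"dy":0,"dz":0,"rx":0,"ry":0,"rz":0},{"dx":-25,"dy":0,"dz":0,"rx":0,"ry":0,"rz":0},{"dx":0,"dy":0,"dz":0,"rx":0,"ry":0,"rz":0}]' 220 35
python3 - <<'E'
from h import *
go(423.5,196,80,-.23)
s=r.read_state();d=cams.snapshot("wrist");cv2.imwrite("pics/w39.png",d["img"])
E
```

```text
time: 23.65
eef_pos: [0.4401, 0.0817, 0.0862]
eef_rot: [0.703, 0.082, 0.702, -0.076]
contact_force: [1.5, -0.1, 0.3]
grip_width: 0.271
t=23.65 pos [440.1  81.7  86.2] jaw -0.223 grip 0.271 F [ 1.5 -0.1  0.3]
 delta now [  7.1 107.8 -41.5] after turn [  6.2 107.6 -42.2] rot [ 0.007 -0.    -0.009] rows>=2.8
```

View pics/w39.png

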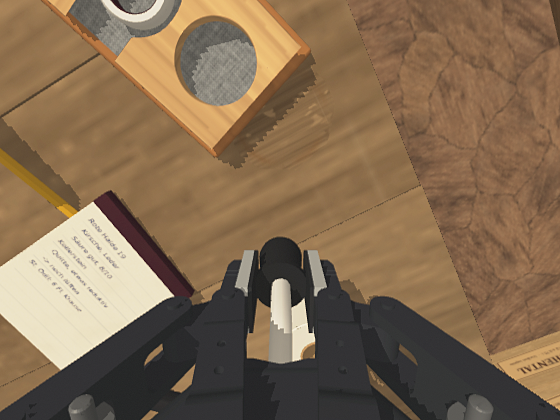

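Held and lifted. Move over the round well.

```bash
python3 -m crank '[{"dx":0,"dy":25,"dz":-10,"rx":0,"ry":0,"rz":0},{"dx":0,"dy":28,"dz":-11,"rx":0,"ry":0,"rz":0},{"dx":0,"dy":28,"dz":-11,"rx":0,"ry":0,"rz":0},{"dx":0,"dy":22,"dz":-9,"rx":0,"ry":0,"rz":0},{"dx":0,"dy":0,"dz":0,"rx":0,"ry":0,"rz":0},{"dx":0,"dy":0,"dz":0,"rx":0,"ry":0,"rz":0}]' 220 35
python3 - <<'E'
from h import *
go(423.5,196,50,-.23)
s=r.read_state();d=cams.snapshot("wrist");cv2.imwrite("pics/w40.png",d["img"])
E
```

```text
time: 24.2
eef_pos: [0.4205, 0.195, 0.0829]
eef_rot: [0.702, 0.082, 0.703, -0.077]
contact_force: [-0.3, -0.2, -0.2]
grip_width: 0.272
t=24.20 pos [420.5 195.   82.9] jaw -0.225 grip 0.272 F [-0.3 -0.2 -0.2]
 delta now [32.9  1.4  2.7] after turn [32.9  1.7  2.6] rot [ 0.005 -0.002 -0.007] rows>=0.8
```

View pics/w40.png

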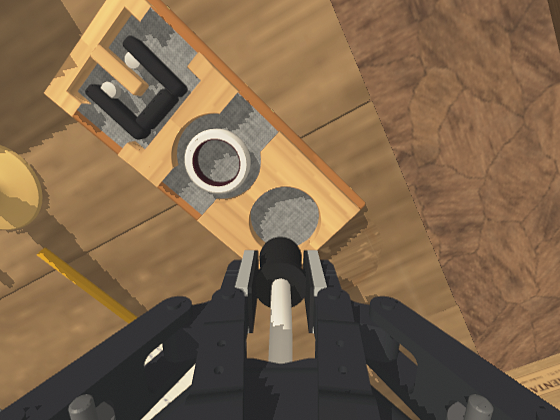

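```bash
python3 -m crank '[{"dx":18,"dy":3,"dz":3,"rx":0,"ry":0,"rz":-0.005},{"dx":20,"dy":1,"dz":0,"rx":0,"ry":0,"rz":0},{"dx":3,"dy":0,"dz":0,"rx":0,"ry":0,"rz":0}]' 220 35
python3 - <<'E'
from h import *
go(423.5,196,21,-.23)
s=r.read_state();d=cams.snapshot("wrist");cv2.imwrite("pics/w41.png",d["img"])
E
```

```text
time: 24.5
eef_pos: [0.4251, 0.1965, 0.0406]
eef_rot: [0.702, 0.082, 0.703, -0.079]
contact_force: [-1.1, -0.0, -0.4]
grip_width: 0.273
t=24.50 pos [425.1 196.5  40.6] jaw -0.228 grip 0.273 F [-1.1 -0.  -0.4]
 delta now [19.6 -0.9 -1.5] after turn [19.6 -0.8 -1.5] rot [ 0.002 -0.001 -0.003] rows>=0.5
```

View pics/w41.png

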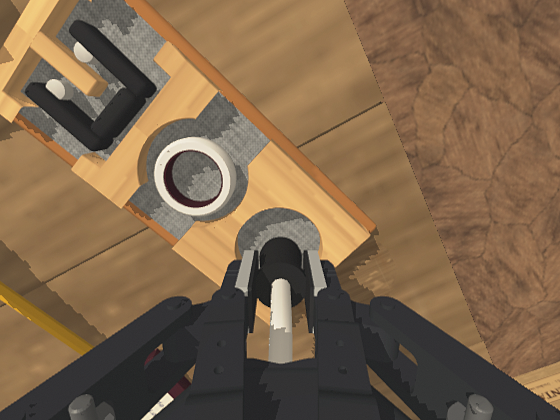

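```bash
python3 -m crank '[{"dx":9,"dy":-1,"dz":-2,"rx":0,"ry":0,"rz":0},{"dx":7,"dy":0,"dz":0,"rx":0,"ry":0,"rz":0},{"dx":3,"dy":0,"dz":0,"rx":0,"ry":0,"rz":0}]' 220 35
python3 - <<'E'
from h import *
go(423.5,196,21,-.23)
E
```

```text
time: 24.8
eef_pos: [0.4241, 0.1934, 0.0221]
eef_rot: [0.703, 0.083, 0.702, -0.081]
contact_force: [-0.5, 1.1, -0.0]
grip_width: 0.272
t=24.80 pos [424.1 193.4  22.1] jaw -0.233 grip 0.272 F [-0.5  1.1 -0. ]
 delta now [ 1.1  2.4 -1.2] after turn [ 1.1  2.4 -1.2] rot [-0.003  0.    -0.003] rows>=0.1
```

```bash
python3 -m crank '[{"dx":1.5,"dy":2.5,"dz":0,"rx":0,"ry":0,"rz":0}]' 220 35
python3 -m crank '[{"dx":1.2,"dy":0,"dz":0,"rx":0,"ry":0,"rz":0}]' 220 35
```

```text
time: 24.88
eef_pos: [0.4245, 0.1949, 0.0203]
eef_rot: [0.702, 0.084, 0.702, -0.082]
contact_force: [-0.9, -0.8, 4.4]
grip_width: 0.274
time: 24.97
eef_pos: [0.4246, 0.1948, 0.02]
eef_rot: [0.702, 0.084, 0.703, -0.082]
contact_force: [-9.0, -1.7, 39.8]
grip_width: 0.273
```

```bash
python3 -m crank '[{"dx":-1,"dy":0,"dz":0,"rx":0,"ry":0,"rz":0}]' 220 35
python3 -m crank '[{"dx":0,"dy":0,"dz":0,"rx":0,"ry":0,"rz":0},{"dx":0,"dy":0,"dz":0,"rx":0,"ry":0,"rz":0},{"dx":0,"dy":0,"dz":0,"rx":0,"ry":0,"rz":0}]' 120 35
python3 - <<'E'
from h import *
go(423.5,196,150,-.23)
s=r.read_state();d=cams.snapshot("wrist");cv2.imwrite("pics/w42.png",d["img"])
E
```

```text
time: 25.05
eef_pos: [0.4248, 0.1949, 0.0215]
eef_rot: [0.702, 0.085, 0.703, -0.082]
contact_force: [0.1, -0.1, -0.2]
grip_width: 0.271
time: 25.3
eef_pos: [0.4258, 0.1956, 0.0226]
eef_rot: [0.703, 0.086, 0.702, -0.081]
contact_force: [-0.2, 0.4, 0.2]
grip_width: 0.531
t=25.30 pos [425.8 195.6  22.6] jaw -0.236 grip 0.531 F [-0.2  0.4  0.2]
 delta now [-127.4    0.7   -2.3] after turn [-127.4   -0.2   -2.4] rot [-0.006  0.    -0.007] rows>=3.1
```

View pics/w42.png

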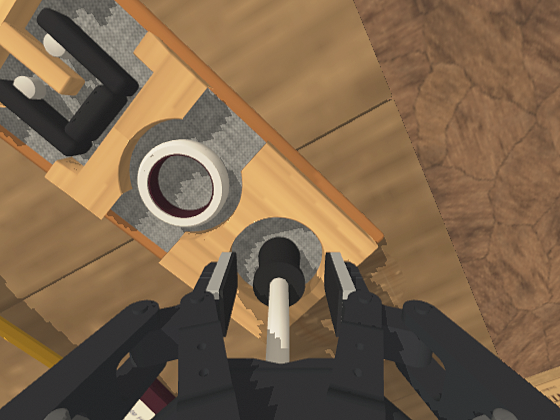

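Pourer stands free in its well. Lift straight up, then away outward for a final look.

```bash
python3 -m crank '[{"dx":-20,"dy":0,"dz":0,"rx":0,"ry":0,"rz":0},{"dx":-30,"dy":0,"dz":0,"rx":0,"ry":0,"rz":0},{"dx":-40,"dy":0,"dz":0,"rx":0,"ry":0,"rz":0},{"dx":-40,"dy":0,"dz":0,"rx":0,"ry":0,"rz":0},{"dx":-40,"dy":0,"dz":0,"rx":0,"ry":0,"rz":0},{"dx":-20,"dy":-20,"dz":0,"rx":0,"ry":0,"rz":0},{"dx":0,"dy":-30,"dz":0,"rx":0,"ry":0,"rz":0},{"dx":0,"dy":-30,"dz":0,"rx":0,"ry":0,"rz":0},{"dx":0,"dy":-20,"dz":0,"rx":0,"ry":0,"rz":0},{"dx":0,"dy":0,"dz":0,"rx":0,"ry":0,"rz":0},{"dx":0,"dy":0,"dz":0,"rx":0,"ry":0,"rz":0}]' 0 35
python3 - <<'E'
from h import *
for n in("wrist","top","side"):
    s=r.read_state();d=cams.snapshot(n);cv2.imwrite(f"pics/f_{n}.png",d["img"])
go(423.5,196,150,-.23)
E
```

```text
time: 26.27
eef_pos: [0.4022, 0.0947, 0.22]
eef_rot: [0.702, 0.084, 0.703, -0.08]
contact_force: [0.7, 0.4, 0.5]
grip_width: 0.999
t=26.42 pos [402.5  95.5 219.8] jaw -0.232 grip 0.998 F [ 1.2  0.3 -0. ]
 delta now [ 70.2 102.4  -2.6] after turn [ 69.8 102.7  -2.5] rot [-0.002 -0.001 -0.004] rows>=3.0
```

View pics/f_wrist.png

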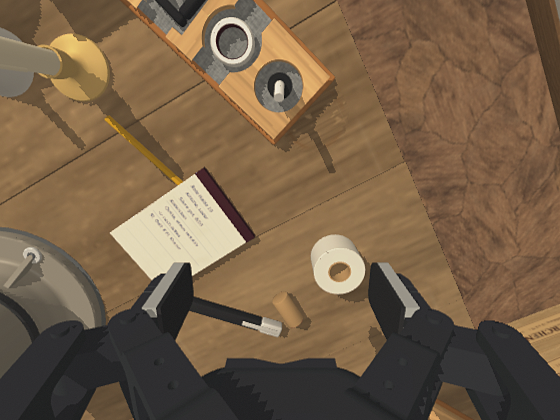

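View pics/f_top.png

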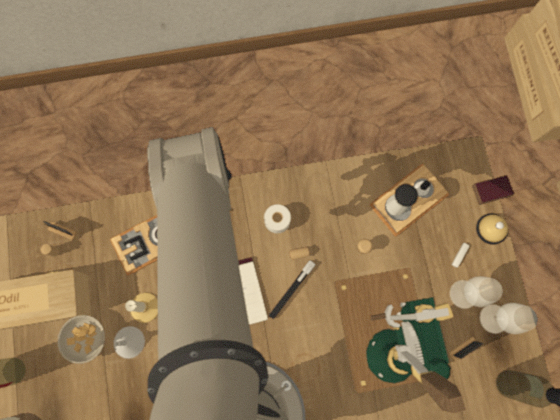

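View pics/f_side.png

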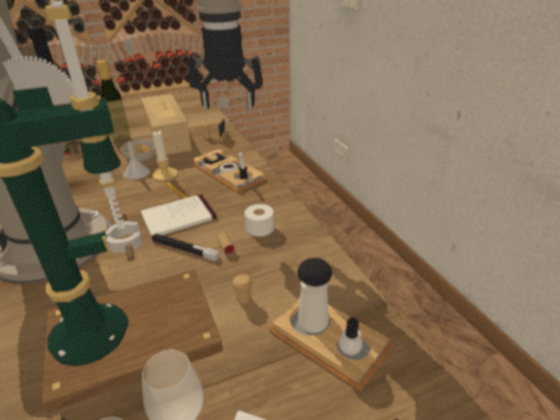

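```bash
python3 - <<'E'
from h import *
a=cv2.imread("pics/f_top.png");b=cv2.imread("pics/f_wrist.png")
cv2.imwrite("pics/ft.png",np.hstack([cv2.resize(a[160:240,360:460],None,fx=4,fy=5.25,interpolation=cv2.INTER_CUBIC)[:420],cv2.resize(b[0:140,180:340],None,fx=2.4,fy=3,interpolation=cv2.INTER_CUBIC)[:420]]))
s=r.read_state();d=cams.snapshot("wrist");t=cams.snapshot("top")
def tray(c,ang,p):
    v=p[:2]*1e3-np.array(c);y=np.array([np.cos(ang),np.sin(ang)]);return np.round([v@[y[1],-y[0]],v@y],1)
K=((525.2,-334.2),2.313);S=((384.3,252.5),2.157)
for n,c,x,y,z in(("wide",K,0,38,.012),("pump top@126",K,0,38,.126),("narrow stop stem",K,0,-43,.064)):
    yy=np.array([np.cos(c[1]),np.sin(c[1])]);p=np.r_[(np.array(c[0])+y*yy)/1e3,z];print(n,"ideal px top",px(t,p))
print("pump knob meas",tray(*K,w(t,405,195,.126)))
print("stem meas",tray(*K,w(t,425,184,.064)))
print("ring meas",tray(*S,w(d,233,41,.019,s)))
print("pourer cork top",tray(*S,w(d,279,90,.039,s)))
E
```

```text
wide ideal px top [397.35180754 207.64860233]
pump top@126 ideal px top [409.03725987 196.25326055]
narrow stop stem ideal px top [428.82619341 182.01605844]
pump knob meas [ 7.5 43.1]
stem meas [  1.8 -32.8]
ring meas [ 0.7 -6.7]
pourer cork top [ -2.2 -73.2]
```

View pics/ft.png

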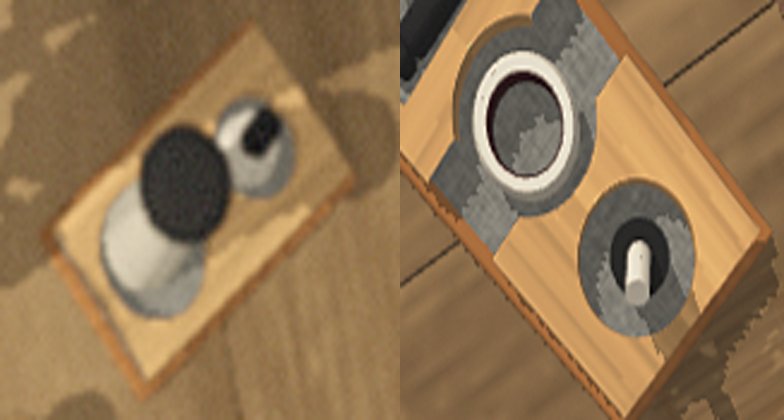

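```bash
python3 - <<'E'
from h import *
e=cams.snapshot("side");t=cams.snapshot("top")
K=((525.2,-334.2),2.313);y=np.array([np.cos(2.313),np.sin(2.313)]);x=np.array([y[1],-y[0]])
S=[]
for im,d,(x0,y0,x1,y1),f,n in((e["img"],e,(270,250,400,385),4.4,"cs"),(t["img"],t,(360,160,460,245),6,"ct")):
    c=cv2.resize(im[y0:y1,x0:x1],None,fx=f,fy=f,interpolation=cv2.INTER_CUBIC)
    P=lambda p:tuple(int(v) for v in (px(d,p)-[x0,y0]+.5)*f)
    def circ(cx,cy,rad,z,col):
        pts=[P(np.r_[(np.array(K[0])+(cx+rad*np.cos(a))*x+(cy+rad*np.sin(a))*y)/1e3,z]) for a in np.linspace(0,6.283,50)]
        cv2.polylines(c,[np.array(pts)],True,col,1)
    circ(0,38,33,.018,(0,255,0));circ(0,-43,26,.018,(0,255,0))
    circ(7,43,24,.006,(0,0,255));circ(7,43,26,.115,(0,0,255));circ(7,43,24,.084,(0,0,255))
    circ(1.5,-34,17.5,.021,(255,0,0));circ(1.5,-34,10,.064,(255,0,0))
    cv2.imwrite(f"pics/{n}.png",c)
E
```

```text
(no output)
```

View pics/cs.png

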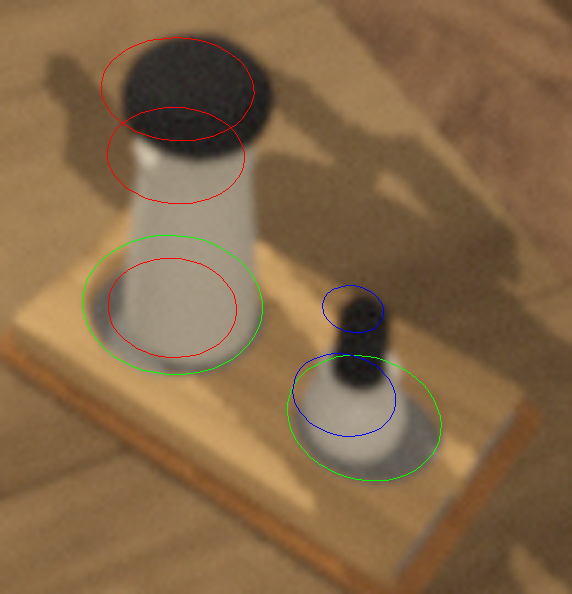

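View pics/ct.png

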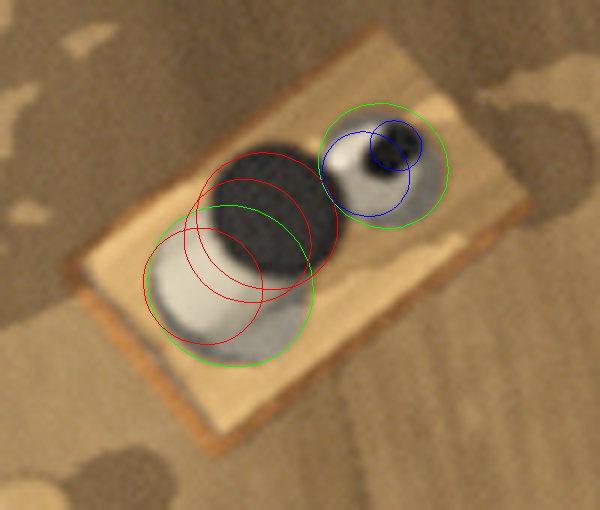

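```bash
python3 -c "
from bench import r
print(r.job_done())"
```

```text
the job is handed in; nothing more can be done
None
```

Both gift sets are made up and the job is handed in, at about 26.6 s of the 122 s allowed. The robot gave no verdict, so the checks below are my own.

**Keep-fresh set (short tray):**
- The pump and stopper stand in their wells, the stopper still knob down, with nothing touching them.
- Overlays on the side and top pictures put the pump about 6 mm off the centre of its well. The stopper is about 5 mm off towards the pump. Both look upright.
- My first reading from single points in the top picture put them farther out, about 9 mm for the pump and 10 mm for the stopper. The overlays did not bear that out, and both readings are within limits.

**Serving set (long tray):**
- The pourer stands about 4 mm off the centre of its well.
- The ring lies flat about 2 mm off the centre of its nest.
- The cutter lies astride the tongue with its open end towards it, by eye in the last pictures. I checked it only by eye and by the arm's position at release, not by a separate measurement.

**Bystanders:** the label roll and the champagne cork are at the same pixels as at the start, (277,219) and (364,246).

**Forces:** setting down the pump, stopper and pourer pressed them briefly on the felt with 37 to 40 N read at the wrist. The pourer read 39.8 N. I took these as loads through the gripped object. I could not rule out the pourer's spout touching the gripper's body, where the limit is 40 N.

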